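Put the onyx pieces back on their own plinths

TASK

The four onyx pieces stand on each other's stone plinths. Put the lamp-shaped candlestick on the round plinth, the ball-headed goblet on the triangular one, the square jar on the square one and the oblong block on the oblong one, lengthwise along it, each upright and in the middle, parking a piece on the empty grey pad to free a place and leaving the pad empty at the end. They are stone: set them down gently, only on a plinth or the pad and never on the bare table, let none fall over, and leave the candle bowl where it is.

Things in the scene. Friction and masses are not known exactly. Their poses are not given: they have to be found in the camera images.
- candlestick: Loose cream onyx candlestick shaped like a small table lamp, 120 mm high, about 0.4 kg: round foot 60 mm across, wavy stem, a shade 72 mm across at 58 to 62 mm above the foot's underside, narrowing to a straight round collar 46 mm across from 82 mm up to the flat top at 120 mm. Grip the collar. Round, so its yaw does not matter. Origin: centre of its underside; z up. 
- goblet: Loose cream onyx goblet, 97 mm high, about 0.35 kg: a conical foot 58 mm across at the bottom carrying a ball-like head, 60 mm across with a short upright band from 64 to 80 mm above the underside; flat top 40 mm across with white wax and a 6 mm wick. Grip the head at its band. Round. Origin: centre of its underside; z up. 
- jar: Loose cream onyx square candle jar, 54 x 54 mm, 75 mm high, straight sided, about 0.42 kg, with one round white wax patch and a 6 mm wick on top. x and y axes square to its sides. Origin: centre of its underside; z up. 
- block: Loose cream onyx oblong candle block, 84 mm (along its x) x 44 mm (along its y), 50 mm high, about 0.4 kg, two white wax patches with 6 mm wicks on top. Origin: centre of its underside; z up. 
- plinth_round: Fixed black stone plinth with thin white veins, 25 mm high. Origin: centre of its underside, on the table; its top is 25 mm above. Round, 120 mm across. Home of the candlestick; at the start the jar or the block stands on it.
- plinth_triangle: Fixed black stone plinth with thin white veins, 25 mm high. Origin: centre of its underside, on the table; its top is 25 mm above. Equilateral triangle, corners 90 mm and sides 45 mm from the centre. Home of the goblet; at the start the jar or the block stands on it.
- plinth_square: Fixed black stone plinth with thin white veins, 25 mm high. Origin: centre of its underside, on the table; its top is 25 mm above. Square, 110 x 110 mm. Home of the jar; at the start the candlestick or the goblet stands on it.
- plinth_oblong: Fixed black stone plinth with thin white veins, 25 mm high. Origin: centre of its underside, on the table; its top is 25 mm above. Oblong, 150 mm along its x, 90 mm along its y. Home of the block; at the start the candlestick or the goblet stands on it.
- pad: Fixed firm grey felt-covered board, 130 x 130 mm, 12 mm high, empty at the start: the free spot. Origin: centre of its underside; its top is 12 mm above.
- candle_bowl: Bystander: loose wide low onyx candle bowl, round, 100 mm across, 55 mm high, 0.8 kg, standing on the table beyond the plinths. Origin: centre of its underside.
There are look-alikes about, which are no part of the job. What is shaped like the plinth_oblong but blue or turquoise is not meant.

How it is judged (in metres and radians):
On the way:
1. a piece has been parked upright on the grey pad and let go (((horizontal distance between candlestick and pad below 0.05 m and z of candlestick in the frame of pad between 0.006 and 0.018 m and angle between candlestick's own z axis and vertical below 0.1 rad and linear speed of candlestick below 0.02 m/s and contact force between candlestick and the fingers below 0.1 N) or (horizontal distance between goblet and pad below 0.05 m and z of goblet in the frame of pad between 0.006 and 0.018 m and angle between goblet's own z axis and vertical below 0.1 rad and linear speed of goblet below 0.02 m/s and contact force between goblet and the fingers below 0.1 N) or (horizontal distance between jar and pad below 0.05 m and z of jar in the frame of pad between 0.006 and 0.018 m and angle between jar's own z axis and vertical below 0.1 rad and linear speed of jar below 0.02 m/s and contact force between jar and the fingers below 0.1 N) or (horizontal distance between block and pad below 0.05 m and z of block in the frame of pad between 0.006 and 0.018 m and angle between block's own z axis and vertical below 0.1 rad and linear speed of block below 0.02 m/s and contact force between block and the fingers below 0.1 N))), for 0.2 s.
At the end, for the whole second after the job is handed in: Candlestick on the round plinth, goblet on the triangle, jar on the square, block on the oblong (long axes within 0.3 rad): each on the top, upright within 0.1 rad, within 15 mm of the plinth's centre, at rest, released; pad empty; candle bowl within 20 mm of its start (horizontal distance between candlestick and plinth_round below 0.015 m and z of candlestick in the frame of plinth_round between 0.019 and 0.031 m and angle between each of candlestick, goblet, jar, block's own z axis and vertical below 0.1 rad and linear speed of each of candlestick, goblet, jar, block below 0.02 m/s and contact force between each of candlestick, goblet, jar, block and the fingers below 0.1 N and horizontal distance between goblet and plinth_triangle below 0.015 m and z of goblet in the frame of plinth_triangle between 0.019 and 0.031 m and horizontal distance between jar and plinth_square below 0.015 m and z of jar in the frame of plinth_square between 0.019 and 0.031 m and horizontal distance between block and plinth_oblong below 0.015 m and z of block in the frame of plinth_oblong between 0.019 and 0.031 m and angle between the x axis of block and the x axis of plinth_oblong, either way round below 0.3 rad and distance of candle_bowl from where it was at the start of the episode below 0.02 m); the robot touches nothing.
It fails at once if a piece falls over (tilts by more than 0.6 rad) (angle between any of candlestick, goblet, jar, block's own z axis and vertical above 0.6 rad).
It fails at once if a piece is put or dropped on the bare table (height (world z) of any of candlestick, goblet, jar, block below 0.006 m).
It fails at once if a piece is dropped: unheld and moving faster than 0.6 m/s (a fall of about 20 mm) ((linear speed of candlestick above 0.6 m/s and contact force between candlestick and the fingers below 0.1 N) or (linear speed of goblet above 0.6 m/s and contact force between goblet and the fingers below 0.1 N) or (linear speed of jar above 0.6 m/s and contact force between jar and the fingers below 0.1 N) or (linear speed of block above 0.6 m/s and contact force between block and the fingers below 0.1 N)).
It fails at once if the candle bowl is shifted by more than 20 mm (distance of candle_bowl from where it was at the start of the episode above 0.02 m).
It also fails if it takes over 141 s, if anything falls off the work surface, if the arm or the gripper's body presses on something with over 40 N, if the wrist force passes 120 N, or if a joint passes its speed limit or range.

ROBOT

A 7-joint arm with a two-finger parallel gripper is mounted at the origin on the work surface. World frame = base frame: x ahead of the robot, y to its left, z up, the work surface at z = 0. Lengths are in m, angles in degrees, forces in N, time in s.
With the tool pointing down it reaches from about 0.4 to 0.85 m from the base axis. Payload 6.9 kg.
Tool frame: the origin (TCP) lies between the finger pads; the fingertips stand 22 mm ahead of it and the grasp point (between the pads) lies 3 mm ahead of it; z points along the fingers, y is the direction in which the jaws open and shut (so a half turn about z gives the same grasp; the last joint's range is limited). The gripper opens to 85 mm and grips with 20 to 120 N. Pads are 22 mm wide; open, the fingers measure 114 mm over their backs; the gripper's body (76 mm by 85 mm) begins 54 mm behind the grasp point. The pads swing forward as they close: fully open they stand 13 mm farther back than shut.
Start: joints at [-57.611, 29.078, -13.613, 85.955, 7.202, 65.827, -8.869], TCP at [0.277, 0.56, 0.253] pointing down, gripper open.
Joint ranges: [-176.47, 176.47], [-13.61, 117.27], [-81.72, 77.17], [0.22, 143.17], [-87.28, 267.28], [10, 112.55], [-165.47, 165.47]. Speed limits (degrees/s): [136.94, 136.94, 180, 180, 180, 180, 180].

INTERFACE

Orientations are given as a 3x3 rotation matrix whose columns are the frame's x, y, z axes.
In Python, from plant import robot, eyes gives the robot as it stands.
- The arm moves only by the tool carry_out, never from a script. Its argument "motion" is a list of rows, each a list of 7 numbers: the opening in per cent of the stroke, from 0 (shut) to 100 (fully open), then the shift along the tool's x, y, z in m, then the turn, a rotation vector about the tool's x, y, z in degrees. In form: [[claw, x, y, z, ax, ay, az], ...]. A call has exactly 8 rows; each row shifts and turns the pose as measured when the row begins, along the tool's axes as they then stand; what a row does not reach is not made up. A row lasts 1/8 s, in which the tool goes at most 62.5 mm and 10.7 degrees, less where a joint would pass 70% of its speed; a pose out of reach is approached as far as the arm can. A call is refused whole if a number of a shift passes 0.0625 or a number of a turn 10.7, either way. A call with a gripper value outside its range is refused whole. The fingers move at their own pace and stop on an object; the grip force is fixed at half the most. Time passes only in rows, so rows that do not move let the fingers close, or fill a call up. It gives the time, the measured TCP pose, the force and the opening at its end, in the units of the state.
- robot.observe(): the state, without advancing time (a new reading comes with each control period).
- eyes.get_image(name): name is "scene" or "side" or "wrist"; returns the picture (400x640x3 uint8, red, green, blue); there is no depth.
- eyes.camera_info(name): a dict with "camera_matrix" (3x3 intrinsics, pixels), "rvec" (rotation vector, rad) and "tvec" (3), from world to camera coordinates, as OpenCV has them; the wrist camera has in their place "mount" (4x4, takes a point from camera to tool coordinates, whose origin is the TCP and whose axes are the flange's). Camera axes: x right, y down, z forward; pixel columns grow to the right and rows downward; lengths in m; the calibration is good to about 2 mm. A picture is of the moment at which its call begins: read the wrist's pose just before it. camera_info takes no time and is no camera call.
- robot.close_job(): hands the job in, once; it reports no verdict.
Trained networks look in the newest picture that a camera, given by its name, has taken for a name from the list of things; names that differ only in an ending like _2 or _b are one class to them, and where a whole thing is asked for, a point or a joint stands for the part that bears it (a point fixed in the world has none). Each returns a list of dicts, best first, with "conf" (0 to 1); they miss things now and then, are a little off and sometimes report something else, mostly with a low value. They report only what shows in the picture. A call takes as long as a camera call. They do not tell look-alikes from the thing itself.
- eyes.find_in(camera, name): "uv" ([column, row] in pixels, amid what is visible of it).
- eyes.masks_of(camera, name): "mask" (400x640 bool, what is visible of it) and "uv" ([column, row] in pixels, amid what is visible of it).
- eyes.mark_of(camera, name): "uv" ([column, row] in pixels: a listed point, or the origin of a listed thing).
The state is a dict: "time": time; "q": joint angles; "qvel": joint speeds; "effort": joint torques, N m; "position": TCP position; "tcp_rot": TCP orientation; "force": force on the tool from outside, world axes, zero at the start; "wrist_torque": the same for the moment, N m; "width": opening from 0.0 (shut) to 1.0 (fully open).
Only numpy, scipy, OpenCV 4.12 (cv2) and the standard library are available. Lean on these libraries where they do the work, as an engineer would, in place of code of your own. Each camera call takes 0.05 s, during which the arm holds its last target.

## Working session

There is one attempt and no reset: what is moved stays moved. The work goes in short steps, Python scripts to look and compute and a tool call to move; the robot and the scene stay as the last step left them, time stands still between calls to the robot, and variables do not carry over. Pictures are saved under pics/ and viewed, and the job is handed in when it is done.

Besides the shell and the picture viewer there is one more tool, called after ">>>" as name(argument=value, ...) on one line, values as JSON. carry_out: Moves the arm, as the interface text tells. Its arguments: {"type":"object","properties":{"motion":{"type":"array"}},"required":["motion"]}

```bash
ls; mkdir -p pics
python3 - <<'E'
from plant import robot, eyes
import cv2, numpy as np
s=robot.observe()
print(s)
for n in ["scene","side","wrist"]:
    im=eyes.get_image(n); cv2.imwrite(f"pics/{n}0.png",im[:,:,::-1])
    print(n,eyes.camera_info(n))
E
```

```text
pics
{'time': 0.0, 'q': array([-57.60995479,  29.12549655, -13.60814939,  86.00704387,
         7.2018913 ,  65.82566032,  -8.87105631]), 'qvel': array([-0.00063849, -0.1103557 , -0.01187491,  0.01747137,  0.01029545,
       -0.02268697,  0.10561451]), 'effort': array([ 6.44018892e-04, -6.20587564e+01, -2.18628377e+00, -2.49646854e+01,
        1.27635378e-02,  1.22611920e-02, -1.65315168e-05]), 'position': array([0.27724219, 0.55965088, 0.25243949]), 'tcp_rot': array([[-8.96121438e-01,  4.43808315e-01, -7.40897542e-04],
       [ 4.43808932e-01,  8.96120062e-01, -1.57025297e-03],
       [-3.29581709e-05, -1.73595429e-03, -9.99998493e-01]]), 'force': array([-0.22943609, -0.58633178,  0.24252728]), 'wrist_torque': array([ 0.03545052,  0.01063293, -0.01702757]), 'width': 1.0008573208333822}
scene {'camera_matrix': array([[414.80341987,   0.        , 318.58246344],
       [  0.        , 414.80341987, 206.36612912],
       [  0.        ,   0.        ,   1.        ]]), 'rvec': array([ 1.4162698 ,  1.95980675, -1.00269096]), 'tvec': array([ 0.0534613 , -0.27464012,  1.78945776])}
side {'camera_matrix': array([[513.59290349,   0.        , 313.90927833],
       [  0.        , 513.59290349, 206.30768251],
       [  0.        ,   0.        ,   1.        ]]), 'rvec': array([ 2.15842621, -0.67129941,  0.35133259]), 'tvec': array([-0.35276584,  0.30070113,  1.37982206])}
wrist {'camera_matrix': array([[287.57679177,   0.        , 316.34648008],
       [  0.        , 287.57679177, 200.22570757],
       [  0.        ,   0.        ,   1.        ]]), 'mount': array([[-1.35068452e-03, -9.57376546e-01, -2.88839619e-01,
         7.32922653e-02],
       [ 9.99999018e-01, -1.18522808e-03, -7.47728570e-04,
         1.15472181e-04],
       [ 3.73516970e-04, -2.88840345e-01,  9.57377206e-01,
        -1.20514726e-01],
       [ 0.00000000e+00,  0.00000000e+00,  0.00000000e+00,
         1.00000000e+00]])}
```

View pics/scene0.png

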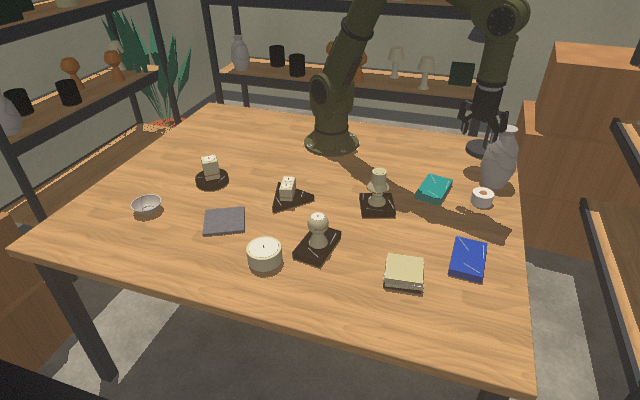

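View pics/side0.png

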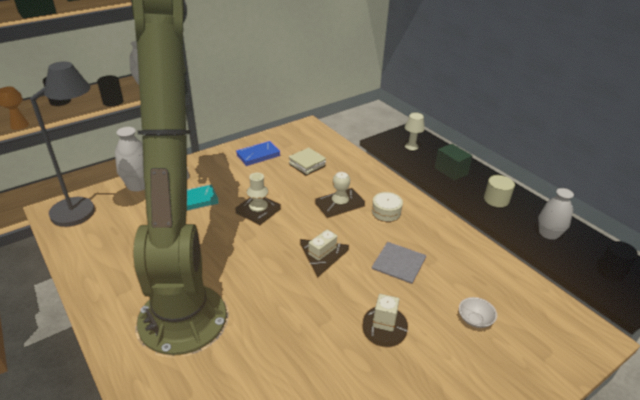

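View pics/wrist0.png

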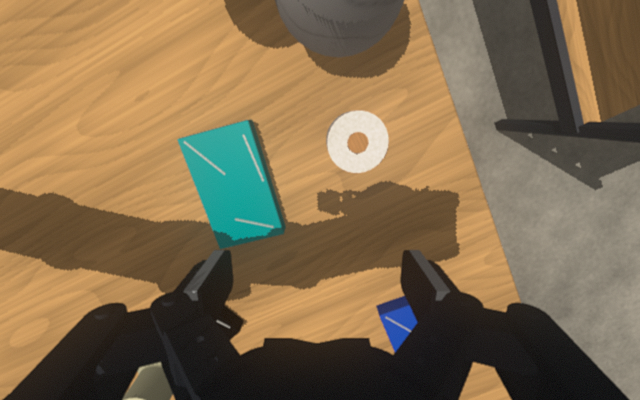

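Scene picture: jar or block on the round plinth (210,168), block on the triangle (288,190), candlestick on the square (378,190) and goblet on the oblong (318,235). The pad is at (224,220) and the large candle bowl at (264,253). Look-alikes that are out: the turquoise oblong (433,188), blue oblong (468,258), book (404,272), small bowl (146,207) and tape (482,197).

```bash
cat > h.py <<'E'
from plant import robot, eyes
import cv2, numpy as np
Z={'plinth_round':0.,'plinth_triangle':0.,'plinth_square':0.,'plinth_oblong':0.,'pad':0.}
def cam(name,s=None):
    c=eyes.camera_info(name); K=np.array(c['camera_matrix'])
    if 'mount' in c:
        s=s or robot.observe(); M=np.array(c['mount'])
        T=np.eye(4);T[:3,:3]=s['tcp_rot'];T[:3,3]=s['position']
        W=T@M; R=W[:3,:3].T; t=-R@W[:3,3]
    else:
        R=cv2.Rodrigues(np.array(c['rvec']))[0]; t=np.array(c['tvec'])
    return K,R,t
def onz(C,uv,z):
    K,R,t=C; d=R.T@np.linalg.solve(K,[uv[0],uv[1],1.]); o=-R.T@t
    return o+d*(z-o[2])/d[2]
def tri(C1,u1,C2,u2):
    P=[C[0]@np.c_[C[1],C[2]] for C in(C1,C2)]
    X=cv2.triangulatePoints(P[0],P[1],np.array(u1,float).reshape(2,1),np.array(u2,float).reshape(2,1))[:,0]
    return X[:3]/X[3]
def proj(C,X):
    K,R,t=C; p=(R@np.atleast_2d(X).T).T+t; p=p@K.T; return p[:,:2]/p[:,2:]
E
python3 - <<'E'
from h import *
np.set_printoptions(precision=3,suppress=True)
C={n:cam(n) for n in('scene','side')}
for n in C: eyes.get_image(n)
for o in ['jar','block','candlestick','goblet','plinth_round','plinth_triangle','plinth_square','plinth_oblong','pad','candle_bowl']:
    r={n:eyes.mark_of(n,o) for n in C}
    for n in C: print(o,n,[(np.round(d['uv']),round(d['conf'],2),onz(C[n],d['uv'],0 if o[:2] in('pl','pa','ca') and o!='candlestick' else .025)[:2]) for d in r[n][:3]])
print(robot.observe()['time'])
E
```

```text
jar scene [(array([212., 173.]), 0.62, array([ 0.41 , -0.338]))]
jar side [(array([385., 322.]), 0.89, array([ 0.427, -0.331]))]
block scene [(array([290., 194.]), 0.76, array([ 0.451, -0.01 ]))]
block side [(array([320., 247.]), 0.87, array([0.455, 0.   ]))]
candlestick scene [(array([377., 202.]), 0.74, array([0.406, 0.288])), (array([318., 243.]), 0.32, array([0.663, 0.165]))]
candlestick side [(array([256., 205.]), 0.9, array([0.396, 0.288]))]
goblet scene [(array([317., 240.]), 0.96, array([0.651, 0.159]))]
goblet side [(array([342., 198.]), 0.75, array([0.663, 0.163])), (array([257., 206.]), 0.22, array([0.396, 0.284]))]
plinth_round scene [(array([212., 183.]), 0.8, array([ 0.435, -0.331]))]
plinth_round side [(array([386., 332.]), 0.57, array([ 0.423, -0.342]))]
plinth_triangle scene [(array([292., 200.]), 0.76, array([ 0.45 , -0.002]))]
plinth_triangle side [(array([321., 258.]), 0.71, array([ 0.445, -0.02 ])), (array([384., 320.]), 0.64, array([ 0.445, -0.311]))]
plinth_square scene [(array([376., 207.]), 0.82, array([0.4  , 0.283]))]
plinth_square side [(array([257., 210.]), 0.71, array([0.402, 0.294]))]
plinth_oblong scene [(array([468., 260.]), 0.79, array([0.571, 0.591])), (array([436., 190.]), 0.79, array([0.236, 0.467])), (array([314., 248.]), 0.75, array([0.661, 0.15 ]))]
plinth_oblong side [(array([339., 205.]), 0.96, array([0.651, 0.162])), (array([255., 157.]), 0.69, array([0.559, 0.586])), (array([195., 201.]), 0.66, array([0.245, 0.455]))]
pad scene [(array([223., 223.]), 0.66, array([ 0.638, -0.168])), (array([263., 262.]), 0.63, array([0.762, 0.03 ])), (array([374., 208.]), 0.32, array([0.406, 0.28 ]))]
pad side [(array([399., 264.]), 0.65, array([ 0.625, -0.172])), (array([318., 256.]), 0.18, array([ 0.442, -0.009]))]
candle_bowl scene [(array([263., 263.]), 0.58, array([0.767, 0.032]))]
candle_bowl side [(array([384., 213.]), 0.66, array([0.75 , 0.039]))]
1.25
```

Run:
```python
import cv2
a=cv2.imread('pics/scene0.png')[140:290,180:420]; cv2.imwrite('pics/sc_crop.png',cv2.resize(a,None,fx=3.3,fy=3.3,interpolation=cv2.INTER_CUBIC))
```

```text
(no output)
```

View pics/sc_crop.png

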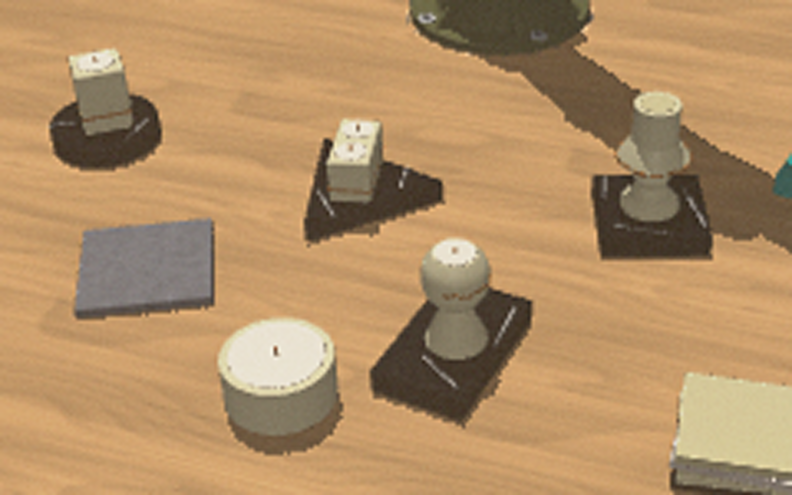

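The crop agrees: jar on round, block on triangle, candlestick on square, goblet on the black oblong at about (0.66,0.16). Next I'll write a motion planner helper and do a wrist-camera survey.

```bash
cat > plan.py <<'E'
import numpy as np, sys
from scipy.spatial.transform import Rotation as Ro
def Rdown(psi):
    c,s=np.cos(np.radians(psi)),np.sin(np.radians(psi))
    x=np.array([c,s,0]);z=np.array([0,0,-1.]);return np.c_[x,np.cross(z,x),z]
def rows(p,R,tgt,psi,n,claw,maxs=.0625):
    """n rows straight to tgt, yaw mod 180 nearest; returns rows, end pose"""
    cur=np.degrees(np.arctan2(R[1,0],R[0,0]))
    psi=cur+((psi-cur+90)%180-90) if psi is not None else cur
    out=[]
    p=np.array(p,float);R=R.copy();tgt=np.array(tgt,float)
    for i in range(n):
        k=n-i
        d=np.round(R.T@((tgt-p)/k),4)
        rv=(Ro.from_matrix(R.T@Rdown(psi))).as_rotvec(degrees=True)/k
        rv=np.round(rv,1)
        out.append([claw]+[float(v) for v in d]+[float(v) for v in rv])
        p=p+R@d;R=R@Ro.from_rotvec(rv,degrees=True).as_matrix()
    return out,p,R
def go(s,*segs):
    """segs: (tgt,psi,n,claw)"""
    p,R=s['position'],s['tcp_rot'];al=[]
    for tgt,psi,n,claw in segs:
        o,p,R=rows(p,R,tgt,psi,n,claw);al+=o
    bad=[r for r in al if max(map(abs,r[1:4]))>.0625 or max(map(abs,r[4:]))>10.7 or np.linalg.norm(r[1:4])>.0625]
    if bad: print("TOO BIG",bad)
    for i in range(0,len(al),8): print([[ (int(v) if v==int(v) else v) for v in r] for r in al[i:i+8]])
    if len(al)%8: print('pad',8-len(al)%8)
E
python3 - <<'E'
from h import *; from plan import *
s=robot.observe(); print(s['position'],s['tcp_rot'][:2,0])
go(s,((0.5,0.15,0.32),None,16,100))
E
```

```text
[0.27739955 0.56006678 0.2532639 ] [-0.89610788  0.4438363 ]
[[100, -0.0238, -0.0168, -0.0042, 0, 0, 0], [100, -0.0238, -0.0168, -0.0042, 0, 0, 0], [100, -0.0238, -0.0168, -0.0042, 0, 0, 0], [100, -0.0239, -0.0168, -0.0042, 0, 0, 0], [100, -0.0238, -0.0168, -0.0042, 0, 0, 0], [100, -0.0239, -0.0168, -0.0042, 0, 0, 0], [100, -0.0238, -0.0168, -0.0042, 0, 0, 0], [100, -0.0239, -0.0168, -0.0041, 0, 0, 0]]
[[100, -0.0238, -0.0168, -0.0042, 0, 0, 0], [100, -0.0239, -0.0168, -0.0041, 0, 0, 0], [100, -0.0238, -0.0168, -0.0042, 0, 0, 0], [100, -0.0239, -0.0168, -0.0041, 0, 0, 0], [100, -0.0238, -0.0168, -0.0042, 0, 0, 0], [100, -0.0239, -0.0168, -0.0041, 0, 0, 0], [100, -0.0238, -0.0167, -0.0042, 0, 0, 0], [100, -0.0239, -0.0168, -0.0041, 0, 0, 0]]
```

>>> carry_out(motion=[[100,-0.047,-0.034,-0.008,0,0,0],[100,-0.047,-0.034,-0.008,0,0,0],[100,-0.047,-0.034,-0.008,0,0,0],[100,-0.047,-0.034,-0.008,0,0,0],[100,-0.047,-0.034,-0.008,0,0,0],[100,-0.047,-0.034,-0.008,0,0,0],[100,-0.047,-0.034,-0.008,0,0,0],[100,-0.047,-0.034,-0.008,0,0,0]])

```text
time: 2.25
position: [0.4983, 0.1427, 0.3181]
tcp_rot: [[-0.901, 0.435, 0.001], [0.435, 0.901, 0.003], [0.001, 0.003, -1.0]]
force: [1.0, 0.6, 0.2]
width: 1.003
```

Run:
```python
from h import *; from plan import *
s=robot.observe(); print(s['time'],s['position'],s['tcp_rot'],s['q'])
im=eyes.get_image('wrist'); cv2.imwrite('pics/w1.png',im[:,:,::-1])
```

```text
2.25 [0.49834909 0.1426715  0.31811373] [[-9.00511157e-01  4.34832144e-01  8.14381378e-04]
 [ 4.34832511e-01  9.00506233e-01  3.03500482e-03]
 [ 5.86362147e-04  3.08717520e-03 -9.99995063e-01]] [-13.57216072  16.44444994  -6.81503242  95.54755463   1.91712936
  68.02544849  43.40015878]
```

View pics/w1.png

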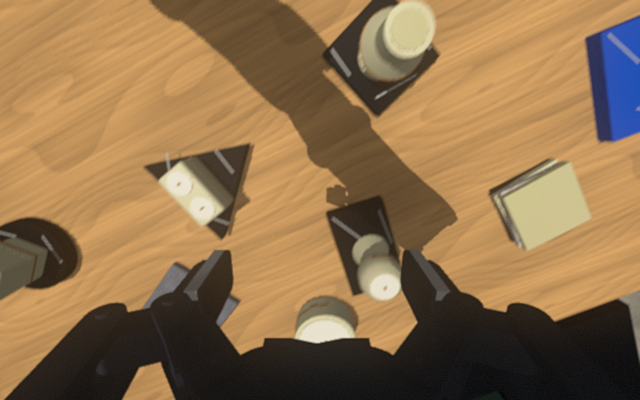

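The wrist view at (0.498,0.143) shows the block on the triangle (200,185), candlestick on the square (385,50) and goblet on the oblong (370,250). The jar on the round plinth is at the left edge (40,255). Next I'll get a view to the right, then fit models to the masks.

```bash
cat > fit.py <<'E'
from h import *
from scipy.optimize import minimize
th=np.linspace(0,2*np.pi,24,endpoint=False)
def circ(d,z): return np.c_[d/2*np.cos(th),d/2*np.sin(th),0*th+z]
def rect(a,b,z): return np.array([[sx*a/2,sy*b/2,z] for sx,sy in((1,1),(1,-1),(-1,-1),(-1,1))])
def trg(z): return np.array([[.09*np.cos(a),.09*np.sin(a),z] for a in np.radians([0,120,240])])
def lay(f,hs): return [np.vstack([f(hs[i]),f(hs[i+1])]) for i in range(len(hs)-1)]
# each: list of convex parts
M={'jar':[np.vstack([rect(.054,.054,0),rect(.054,.054,.075)])],
'block':[np.vstack([rect(.084,.044,0),rect(.084,.044,.05)])],
'candlestick':[np.vstack([circ(.06,0),circ(.06,.008)]),np.vstack([circ(.05,.005),circ(.035,.03)]),np.vstack([circ(.035,.03),circ(.072,.058)]),np.vstack([circ(.072,.058),circ(.072,.062),circ(.046,.082)]),np.vstack([circ(.046,.082),circ(.046,.12)])],
'goblet':[np.vstack([circ(.058,0),circ(.028,.045)]),np.vstack([circ(.028,.042),circ(.05,.05),circ(.06,.064),circ(.06,.08),circ(.04,.097)])],
'plinth_round':[np.vstack([circ(.12,0),circ(.12,.025)])],
'plinth_triangle':[np.vstack([trg(0),trg(.025)])],
'plinth_square':[np.vstack([rect(.11,.11,0),rect(.11,.11,.025)])],
'plinth_oblong':[np.vstack([rect(.15,.09,0),rect(.15,.09,.025)])],
'pad':[np.vstack([rect(.13,.13,0),rect(.13,.13,.012)])],
'candle_bowl':[np.vstack([circ(.1,0),circ(.1,.055)])]}
S=4 # supersample via shift
def sil(C,name,x,y,yaw,z):
    m=np.zeros((400,640),np.uint8);c,s=np.cos(yaw),np.sin(yaw)
    R=np.array([[c,-s,0],[s,c,0],[0,0,1]])
    for P in M[name]:
        q=P@R.T+[x,y,z]
        if ((C[1]@q.T).T+C[2])[:,2].min()<.02: return m
        u=proj(C,q)
        h=cv2.convexHull((u*16).astype(np.float32)).astype(np.int32)
        cv2.fillConvexPoly(m,h,1,cv2.LINE_8,4)
    return m
def getmask(cn,name,near,C,z,tol=.06):
    best=None
    for d in eyes.masks_of(cn,name):
        X=onz(C,d['uv'],z)
        if np.linalg.norm(X[:2]-near)<tol and d['conf']>.3: return d['mask'].astype(np.uint8)
    return None
def fit(name,views,x0,z,yaws,excl=None):
    """views: list (C,mask,ignoremask)"""
    def cost(v):
        t=0
        for C,m,ig in views:
            s=sil(C,name,v[0],v[1],np.radians(v[2]*1e3) if len(v)>2 else 0,z)
            ok=1-ig
            a=(s&m&ok).sum();b=((s|m)&ok).sum();t+=1-a/max(b,1)
        return t/len(views)
    best=None
    for y in yaws:
        v0=[*x0]+([y/1e3] if y is not None else [])
        sim=np.array([v0]+[np.array(v0)+np.eye(len(v0))[i]*(.012) for i in range(len(v0))])
        r=minimize(cost,v0,method='Nelder-Mead',options=dict(initial_simplex=sim,xatol=1e-4,fatol=1e-4,maxfev=150))
        if best is None or r.fun<best.fun: best=r
    v=best.x.copy()
    if len(v)>2: v[2]*=1e3
    return v,best.fun
E
python3 - <<'E'
from fit import *
import pickle
np.set_printoptions(precision=4,suppress=True)
P={'plinth_round':('jar',(.425,-.335)),'plinth_triangle':('block',(.45,-.008)),'plinth_square':('candlestick',(.40,.288)),'plinth_oblong':('goblet',(.655,.16)),'pad':(None,(.632,-.17)),'candle_bowl':(None,(.758,.035))}
s=robot.observe()
C={n:cam(n,s) for n in('scene','side','wrist')}
for n in C: eyes.get_image(n)
mk={}
zc={'jar':.06,'block':.05,'candlestick':.09,'goblet':.08,'candle_bowl':.03}
for o,(pc,xy) in P.items():
    for nm in (o,pc):
        if nm:
            for c in C:
                mk[c,nm]=getmask(c,nm,np.array(xy),C[c],zc.get(nm,.015),.09)
                print(c,nm,None if mk[c,nm] is None else mk[c,nm].sum())
pickle.dump((mk,C),open('mk.pkl','wb'))
print(robot.observe()['time'])
E
cat > runfit.py <<'E'
from fit import *
import pickle
np.set_printoptions(precision=4,suppress=True)
mk,C=pickle.load(open('mk.pkl','rb'))
P={'plinth_round':('jar',(.425,-.335)),'plinth_triangle':('block',(.45,-.008)),'plinth_square':('candlestick',(.40,.288)),'plinth_oblong':('goblet',(.655,.16)),'pad':(None,(.632,-.17)),'candle_bowl':(None,(.758,.035))}
Y={'plinth_round':[None],'plinth_triangle':[0,30,60,90],'plinth_square':[0,30,60],'plinth_oblong':[0,45,90,135],'pad':[0,30,60],'candle_bowl':[None],'jar':[0,30,60],'block':[0,45,90,135],'candlestick':[None],'goblet':[None]}
for o,(pc,xy) in P.items():
    for nm,other in ((o,pc),(pc,None)):
        if not nm: continue
        for sub in (['scene'],['side'],['wrist'],['scene','side','wrist']):
            vs=[]
            for c in sub:
                m=mk[c,nm]
                if m is None: continue
                ig=np.zeros_like(m)
                if other is not None and mk[c,other] is not None: ig=cv2.dilate(mk[c,other],np.ones((3,3),np.uint8))
                if c=='wrist': 
                    ig[300:]=1; ig[245:,150:480]=1
                vs.append((C[c],m,ig))
            if vs: print(nm,sub,*fit(nm,vs,xy,.025 if nm in('jar','block','candlestick','goblet') else 0,Y[nm]))
E
timeout 500 python3 runfit.py
```

```text
scene plinth_round 507
side plinth_round 1021
wrist plinth_round 2815
scene jar 381
side jar 732
wrist jar 2205
scene plinth_triangle None
side plinth_triangle 626
wrist plinth_triangle 2426
scene block 344
side block 517
wrist block 2758
scene plinth_square 605
side plinth_square 638
wrist plinth_square 3715
scene candlestick 619
side candlestick 606
wrist candlestick 4704
scene plinth_oblong 828
side plinth_oblong 736
wrist plinth_oblong 3083
scene goblet 597
side goblet 456
wrist goblet 2197
scene pad 1123
side pad 1435
wrist pad 995
scene candle_bowl 1063
side candle_bowl 712
wrist candle_bowl 2205
3.95
plinth_round ['scene'] [ 0.4318 -0.3325] 0.04496788008565311
plinth_round ['side'] [ 0.427 -0.329] 0.0810546875
plinth_round ['wrist'] [ 0.4299 -0.3451] 0.031004989308624387
plinth_round ['scene', 'side', 'wrist'] [ 0.4296 -0.3341] 0.12425660228913911
jar ['scene'] [ 0.4238 -0.3319 36.8223] 0.10563380281690138
jar ['side'] [ 0.4266 -0.3261 40.0903] 0.09852216748768472
jar ['wrist'] [ 0.4294 -0.3451 35.9408] 0.04728546409807355
jar ['scene', 'side', 'wrist'] [ 0.4275 -0.3275 36.254
[... 1367 characters left out ...]
54832578
goblet ['scene'] [0.656  0.1635] 0.10225563909774438
goblet ['side'] [0.654  0.1655] 0.07505070993914809
goblet ['wrist'] [0.6641 0.1533] 0.02515723270440251
goblet ['scene', 'side', 'wrist'] [0.656  0.1638] 0.22225152020940642
pad ['scene'] [ 0.6297 -0.1702 26.6133] 0.056349873843566045
pad ['side'] [ 0.626  -0.1682 27.3136] 0.047808764940239
pad ['wrist'] [ 0.632 -0.17   0.   ] 1.0
pad ['scene', 'side', 'wrist'] [ 0.6277 -0.1706 27.1137] 0.3730812432581964
candle_bowl ['scene'] [0.7504 0.0315] 0.10831234256926947
candle_bowl ['side'] [0.7611 0.0439] 0.15137067938021453
candle_bowl ['wrist'] [0.758 0.035] 1.0
candle_bowl ['scene', 'side', 'wrist'] [0.7563 0.0343] 0.4270393224298609
```

```bash
python3 - <<'E'
from fit import *
import pickle
s=robot.observe();print(s['position'],s['tcp_rot'][:,0],s['qvel'].round(3))
mk,C=pickle.load(open('mk.pkl','rb'))
C['wrist']=cam('wrist',s);pickle.dump((mk,C),open('mk.pkl','wb'))
E
sed -i "s/\['wrist'\],\['scene','side','wrist'\]/['wrist'],['scene','side']/" runfit.py; timeout 500 python3 runfit.py | grep -v "\['scene'\]\|\['side'\]"
```

```text
[0.49767426 0.14445495 0.31750169] [-0.90044225  0.43497397  0.0011849 ] [ 0.043  0.026  0.099  0.044 -0.132  0.006  0.12 ]
plinth_round ['wrist'] [ 0.4291 -0.33  ] 0.032531824611032545
plinth_round ['scene', 'side'] [ 0.4291 -0.3308] 0.08930510093300792
jar ['wrist'] [ 0.4282 -0.3291 35.0204] 0.04975993016150149
jar ['scene', 'side'] [ 0.4227 -0.3304 39.2119] 0.12041223811033436
plinth_triangle ['wrist'] [  0.4498  -0.0139 -13.7257] 0.04406779661016946
plinth_triangle ['scene', 'side'] [  0.4502  -0.0152 104.1846] 0.10416666666666663
block ['wrist'] [ 0.4517 -0.0112 13.2454] 0.1004566210045662
block ['scene', 'side'] [ 0.4481 -0.018  16.4076] 0.17486742771563057
plinth_square ['wrist'] [ 0.3982  0.2898 18.8318] 0.04027397260273968
plinth_square ['scene', 'side'] [  0.3999   0.2883 108.4556] 0.09800019654088049
candlestick ['wrist'] [0.3998 0.2875] 0.02310924369747902
candlestick ['scene', 'side'] [0.3991 0.2836] 0.09491950060212184
plinth_oblong ['wrist'] [ 0.6525  0.1635 -7.9625] 0.02277520033741043
plinth_oblong ['scene', 'side'] [ 0.6531  0.1596 -5.1775] 0.12091074153083553
goblet ['wrist'] [0.6564 0.1677] 0.02786377708978327
goblet ['scene', 'side'] [0.6526 0.164 ] 0.09739617666446931
pad ['wrist'] [ 0.632 -0.17   0.   ] 1.0
pad ['scene', 'side'] [ 0.6277 -0.1706 27.1137] 0.05962186488729465
candle_bowl ['wrist'] [0.758 0.035] 1.0
candle_bowl ['scene', 'side'] [0.7563 0.0343] 0.14055898364479136
```

Scene/side and wrist fits agree to within about 7 mm worst case, mostly 2-4 mm. The earlier disagreement came from a stale wrist pose. First: candlestick to the pad.

Run:
```python
from h import *; from plan import *
go(robot.observe(),((0.4,0.287,0.215),153.6,7,100),((0.4,.287,.215),153.6,1,100),((0.4,.287,.135),153.6,5,100))
```

```text
[[100, 0.0214, 0.0122, 0.0147, 0, 0, 0.1], [100, 0.0214, 0.0122, 0.0147, 0, 0, 0.1], [100, 0.0215, 0.0122, 0.0147, 0, 0, 0.1], [100, 0.0215, 0.0121, 0.0147, 0, 0, 0.1], [100, 0.0215, 0.0121, 0.0147, 0, 0, 0.1], [100, 0.0215, 0.012, 0.0147, 0.1, 0, 0.1], [100, 0.0215, 0.0121, 0.0147, 0, -0.1, 0], [100, 0, 0, 0, 0, 0, 0]]
[[100, 0, 0, 0.016, 0, 0, 0], [100, 0, 0, 0.016, 0, 0, 0], [100, 0, 0, 0.016, 0, 0, 0], [100, 0, -0.0001, 0.016, 0, 0, 0], [100, 0, 0, 0.016, 0, 0, 0]]
pad 3
```

>>> carry_out(motion=[[100,0.0215,0.012,0.0147,0,0,0.1],[100,0.0215,0.012,0.0147,0,0,0.1],[100,0.0215,0.012,0.0147,0,0,0.1],[100,0.0215,0.012,0.0147,0,0,0.1],[100,0.0215,0.012,0.0147,0,0,0.1],[100,0.0215,0.012,0.0147,0,0,0.1],[100,0.0215,0.012,0.0147,0,0,0],[100,0,0,0,0,0,0]])

```text
time: 4.95
position: [0.3979, 0.2904, 0.2124]
tcp_rot: [[-0.895, 0.446, 0.003], [0.446, 0.895, 0.003], [-0.001, 0.004, -1.0]]
force: [-0.8, -0.2, 0.9]
width: 0.998
```

Run:
```python
from h import *; from plan import *
s=robot.observe()
im=eyes.get_image('wrist'); cv2.imwrite('pics/w2.png',im[:,:,::-1])
print(s['position'],robot.observe()['position'])
C=cam('wrist',s)
from fit import getmask,fit
m=getmask('wrist','candlestick',np.array((.4,.287)),C,.1,.08)
ig=np.zeros_like(m);ig[330:]=1;ig[250:,:250]=1;ig[250:,400:]=1
print(fit('candlestick',[(C,m,ig)],(.4,.287),.025,[None]))
go(s,((0.4,.287,.135),153.6,5,100))
```

```text
[0.39791867 0.29041195 0.21237006] [0.39901929 0.28948064 0.21291903]
(array([0.40188509, 0.28445077]), np.float64(0.02028562155144431))
[[100, -0.0007, -0.0005, 0.0155, 0, 0, 0], [100, -0.0007, -0.0005, 0.0155, 0.1, 0, 0], [100, -0.0006, -0.0005, 0.0155, 0, 0, 0], [100, -0.0007, -0.0004, 0.0154, 0.1, 0, -0.1], [100, -0.0006, -0.0004, 0.0155, 0, 0, 0]]
pad 3
```

View pics/w2.png

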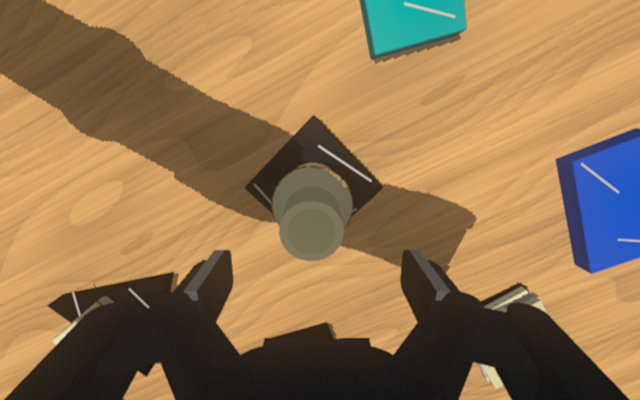

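>>> carry_out(motion=[[100,-0.001,-0.0005,0.0155,0,0,0],[100,-0.001,-0.0005,0.0155,0,0,0],[100,-0.001,-0.0005,0.0155,0.1,0,0],[100,-0.001,-0.0005,0.0155,0,0,0],[100,-0.001,-0.0005,0.0155,0,0,0],[100,0,0,0,0,0,0],[0,0,0,0,0,0,0],[0,0,0,0,0,0,0]])

```text
time: 6.05
position: [0.4133, 0.2786, 0.1397]
tcp_rot: [[-0.887, 0.461, 0.016], [0.461, 0.887, 0.004], [-0.012, 0.011, -1.0]]
force: [-0.3, 0.3, -0.8]
width: 0.605
```

>>> carry_out(motion=[[0,0,0,0,0,0,0],[0,0,0,0,0,0,0],[0,0,0,0,0,0,0],[0,0,0,0,0,0,0],[0,0,0,-0.005,0,0,0],[0,0,0,-0.015,0,0,0],[0,0,0,-0.02,0,0,0],[0,0,0,-0.02,0,0,0]])

```text
time: 7.05
position: [0.4108, 0.2774, 0.2007]
tcp_rot: [[-0.887, 0.461, 0.012], [0.461, 0.888, 0.001], [-0.01, 0.006, -1.0]]
force: [0.3, -0.2, -3.6]
width: 0.506
```

Run:
```python
from h import *; from plan import *
s=robot.observe()
im=eyes.get_image('side'); cv2.imwrite('pics/s3.png',cv2.resize(im[100:300,150:470],None,fx=2.4,fy=2.4)[:,:,::-1])
print(s['position'],s['width'],s['force'])
go(s,((0.48,.13,.275),None,5,0),((0.628,-.17,.275),None,9,0),((0.628,-.17,.275),None,2,0))
```

```text
[0.41080205 0.27735217 0.20072884] 0.5055313864923345 [ 0.34507922 -0.16917248 -3.62492143]
[[0, -0.026, -0.0197, -0.0147, 0.1, 0.1, 0], [0, -0.026, -0.0197, -0.0147, 0.1, 0.1, 0], [0, -0.0259, -0.0197, -0.0148, 0.1, 0.1, 0], [0, -0.0259, -0.0198, -0.0148, 0, 0.1, 0], [0, -0.026, -0.0198, -0.0148, 0.1, 0.2, 0], [0, -0.0299, -0.022, 0, 0, 0, 0], [0, -0.03, -0.022, 0, 0, 0, 0], [0, -0.0299, -0.022, 0, 0, 0, 0]]
[[0, -0.03, -0.022, 0, 0, 0, 0], [0, -0.0299, -0.022, 0, 0, 0, 0], [0, -0.03, -0.022, 0, 0, 0, 0], [0, -0.0299, -0.022, 0, 0, 0, 0], [0, -0.03, -0.022, 0, 0, 0, 0], [0, -0.0299, -0.022, -0.0001, 0, 0, 0], [0, 0, 0, 0, 0, 0, 0], [0, 0, 0, 0, 0, 0, 0]]
```

View pics/s3.png

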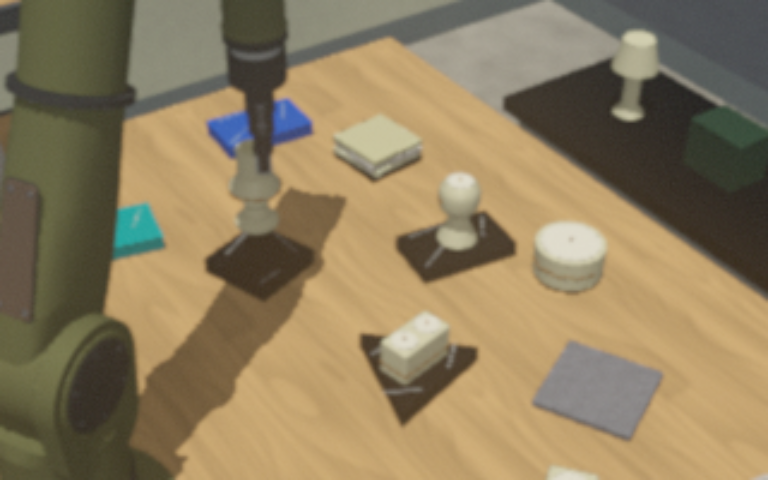

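>>> carry_out(motion=[[0,-0.026,-0.02,-0.0147,0.1,0.1,0],[0,-0.026,-0.02,-0.0147,0.1,0.1,0],[0,-0.026,-0.02,-0.0147,0.1,0.1,0],[0,-0.026,-0.02,-0.0147,0,0.1,0],[0,-0.026,-0.02,-0.0147,0.1,0.2,0],[0,-0.03,-0.022,0,0,0,0],[0,-0.03,-0.022,0,0,0,0],[0,-0.03,-0.022,0,0,0,0]])

```text
time: 8.1
position: [0.5317, 0.0259, 0.2774]
tcp_rot: [[-0.892, 0.453, 0.001], [0.453, 0.892, 0.004], [0.001, 0.004, -1.0]]
force: [0.7, 0.0, -3.9]
width: 0.51
```

>>> carry_out(motion=[[0,-0.03,-0.022,0,0,0,0],[0,-0.03,-0.022,0,0,0,0],[0,-0.03,-0.022,0,0,0,0],[0,-0.03,-0.022,0,0,0,0],[0,-0.03,-0.022,0,0,0,0],[0,-0.03,-0.022,0,0,0,0],[0,0,0,0,0,0,0],[0,0,0,0,0,0,0]])

```text
time: 9.1
position: [0.6339, -0.1824, 0.2701]
tcp_rot: [[-0.89, 0.455, -0.006], [0.455, 0.89, 0.004], [0.008, 0.001, -1.0]]
force: [0.4, 1.4, -4.1]
width: 0.505
```

```bash
cat >> plan.py <<'E'
def pic(name,fn,crop=None,f=1):
    from h import eyes; import cv2
    im=eyes.get_image(name)
    if crop: im=im[crop[0]:crop[1],crop[2]:crop[3]]
    cv2.imwrite(fn,cv2.resize(im,None,fx=f,fy=f)[:,:,::-1])
E
python3 - <<'E'
from h import *; from plan import *
s=robot.observe()
pic('wrist','pics/w4.png'); pic('side','pics/s4.png',(100,300,250,570),2.4)
s=robot.observe()
print(s['time'],s['position'],s['tcp_rot'],s['width'],s['force'])
go(s,((0.628,-.17,.2),None,4,0),((0.628,-.17,.135),None,4,0))
E
```

```text
9.2 [ 0.63374467 -0.18249697  0.27041558] [[-8.90344505e-01  4.55244296e-01 -6.26838995e-03]
 [ 4.55229394e-01  8.90366457e-01  3.71082398e-03]
 [ 7.27049560e-03  4.50356382e-04 -9.99973468e-01]] 0.5104613181936802 [-0.15385678  0.34076547 -3.25003329]
[[0, 0.0026, 0.0021, 0.0176, 0, -0.1, 0], [0, 0.0026, 0.0021, 0.0176, 0, -0.1, 0], [0, 0.0026, 0.0021, 0.0176, 0, -0.1, 0], [0, 0.0027, 0.0022, 0.0177, 0, -0.1, 0], [0, 0, 0, 0.0162, 0, 0, 0], [0, 0, 0, 0.0163, 0, 0, 0], [0, 0, 0, 0.0162, 0, 0, 0], [0, 0, 0, 0.0163, 0, 0, 0]]
```

View pics/w4.png

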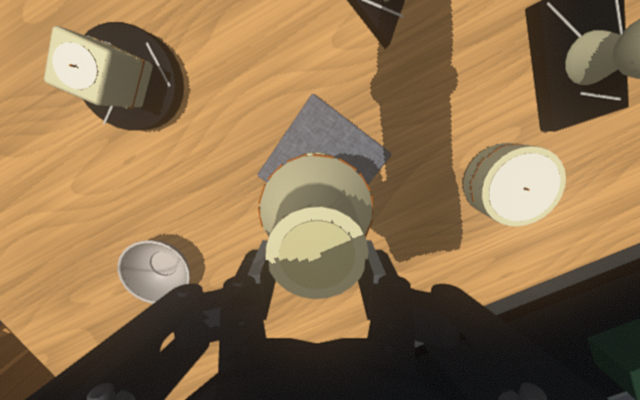

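View pics/s4.png

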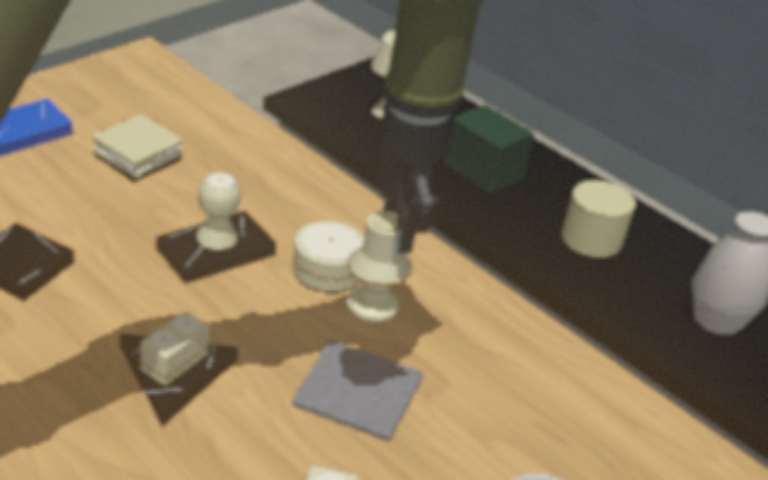

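>>> carry_out(motion=[[0,0.001,0.002,0.02,0,-0.1,0],[0,0.001,0.002,0.02,0,-0.1,0],[0,0,0.002,0.02,0,-0.1,0],[0,0,0.002,0.02,0,-0.1,0],[0,0,0,0.016,0,0,0],[0,0,0,0.016,0,0,0],[0,0,0,0.01,0,0,0],[0,0,0,0,0,0,0]])

```text
time: 10.2
position: [0.6359, -0.1671, 0.1469]
tcp_rot: [[-0.894, 0.448, 0.004], [0.448, 0.894, 0.002], [-0.003, 0.004, -1.0]]
force: [0.6, 0.4, -2.8]
width: 0.505
```

Run:
```python
from h import *; from plan import *
from fit import *
s=robot.observe()
pic('wrist','pics/w5.png'); pic('side','pics/s5.png',(100,300,250,570),2.4)
C=cam('wrist',s);m=eyes.masks_of('wrist','candlestick')[0]['mask'].astype(np.uint8)
ig=np.zeros_like(m);ig[340:]=1;ig[230:,:285]=1;ig[230:,350:]=1
b=s['position'][2]-.1147
v,c=fit('candlestick',[(C,m,ig)],s['position'][:2],b,[None]);d=v-s['position'][:2]
print(v,c,'tool off',s['tcp_rot'].T@[d[0],d[1],0])
s=robot.observe()
print(s['time'],s['position'],s['tcp_rot'],s['width'],s['force'])
```

```text
[ 0.62357095 -0.1611207 ] 0.012810658467845237 tool off [ 1.36583438e-02 -1.78737679e-04 -4.15467042e-05]
10.35 [ 0.63659169 -0.16737409  0.14829257] [[-0.89412327  0.44777264  0.00657574]
 [ 0.44778957  0.89413803  0.00129713]
 [-0.0052988   0.00410434 -0.99997754]] 0.5042999121433432 [ 0.75520524 -0.17787226 -3.72538353]
```

View pics/s5.png

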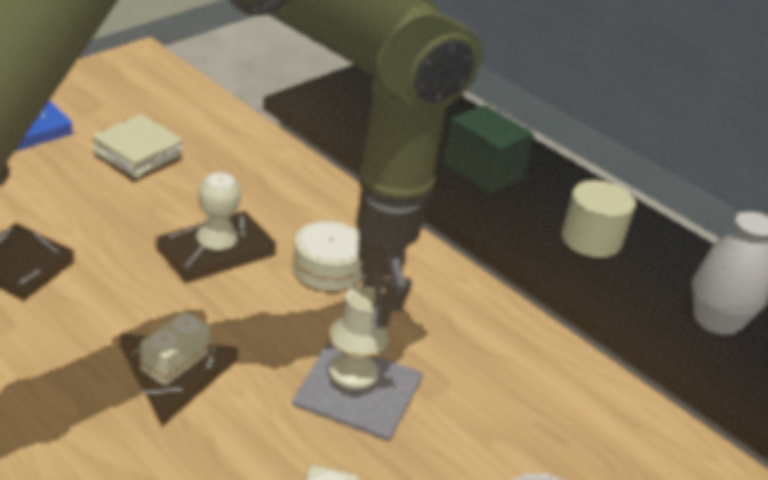

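>>> carry_out(motion=[[0,-0.002,-0.002,0.005,0,0.1,0],[0,-0.002,-0.002,0.005,0,0.1,0],[0,-0.002,-0.002,0.004,0,0.1,0],[0,0,0,0.003,0,0,0],[0,0,0,0.002,0,0,0],[0,0,0,0,0,0,0],[0,0,0,0,0,0,0],[0,0,0,0,0,0,0]])

```text
time: 11.35
position: [0.6402, -0.1764, 0.1292]
tcp_rot: [[-0.894, 0.448, 0.004], [0.448, 0.894, 0.003], [-0.002, 0.005, -1.0]]
force: [-0.6, -0.3, -3.9]
width: 0.504
```

Run:
```python
from h import *; from plan import *
pic('side','pics/s6.png',(180,300,330,490),4)
s=robot.observe()
print(s['time'],s['position'],s['tcp_rot'][:,2],s['width'],s['force'],s['wrist_torque'])
```

```text
11.4 [ 0.6401965  -0.17640956  0.1291728 ] [ 0.0036268   0.00327202 -0.99998807] 0.5048759453344943 [-0.04424615 -0.51541929 -3.58154834] [-0.00108814 -0.07012595 -0.0145441 ]
```

View pics/s6.png

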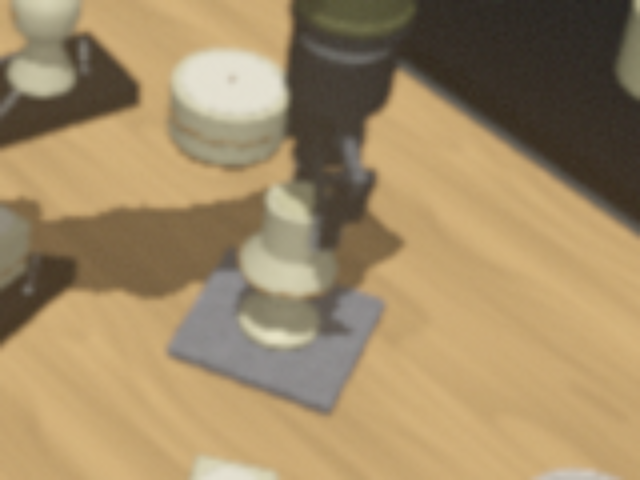

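>>> carry_out(motion=[[0,0,0,0.001,0,0,0],[0,0,0,0,0,0,0],[0,0,0,0.001,0,0,0],[0,0,0,0,0,0,0],[0,0,0,0.001,0,0,0],[0,0,0,0,0,0,0],[0,0,0,0,0,0,0],[0,0,0,0,0,0,0]])

```text
time: 12.4
position: [0.6407, -0.1766, 0.1276]
tcp_rot: [[-0.894, 0.448, 0.006], [0.448, 0.894, 0.003], [-0.004, 0.005, -1.0]]
force: [-0.3, -0.0, -0.1]
width: 0.506
```

>>> carry_out(motion=[[60,0,0,0,0,0,0],[80,0,0,0,0,0,0],[100,0,0,0,0,0,0],[100,0,0,0,0,0,0],[100,0,0,-0.02,0,0,0],[100,0,0,-0.03,0,0,0],[100,0,0,-0.03,0,0,0],[100,0,0,0,0,0,0]])

```text
time: 13.4
position: [0.6408, -0.1768, 0.2101]
tcp_rot: [[-0.894, 0.448, 0.007], [0.448, 0.894, 0.003], [-0.005, 0.005, -1.0]]
force: [0.1, 0.9, -1.4]
width: 1.002
```

Run:
```python
from h import *; from plan import *
pic('wrist','pics/w7.png')
s=robot.observe()
print(s['time'],s['position'],s['tcp_rot'][:,0],s['width'],s['force'])
go(s,((.55,-.25,.25),126,4,100),((0.427,-.33,.18),126,4,100))
```

```text
13.45 [ 0.64001013 -0.1766198   0.20839989] [-0.89398548  0.44809018 -0.00226934] 0.998345918214101 [-0.01272601  0.45297346 -0.9658399 ]
[[100, 0.0119, -0.0264, -0.0106, 0.1, 0, 6.8], [100, 0.0086, -0.0277, -0.0105, 0.1, 0, 6.9], [100, 0.0053, -0.0285, -0.0104, 0.1, 0, 6.8], [100, 0.0018, -0.029, -0.0104, 0, 0.1, 6.9], [100, 0.0019, -0.0366, 0.0175, 0, 0, 0], [100, 0.0019, -0.0367, 0.0175, 0, 0, 0], [100, 0.0019, -0.0366, 0.0175, 0, 0, 0], [100, 0.0018, -0.0367, 0.0175, 0, 0, 0]]
```

View pics/w7.png

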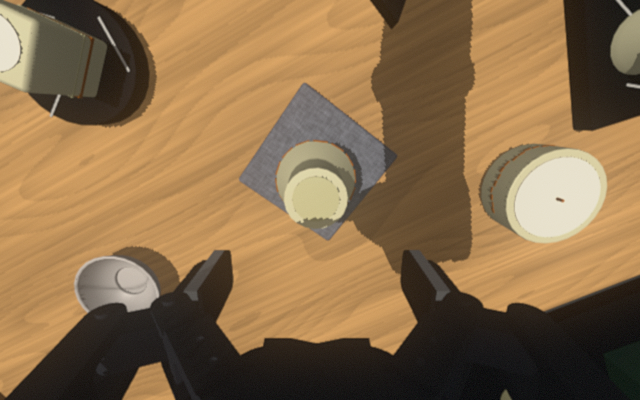

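The candlestick is parked upright in the middle of the pad, at about (317,190) in the picture. Now the jar.

>>> carry_out(motion=[[100,0.012,-0.0265,-0.01,0.1,0,6.8],[100,0.0085,-0.0275,-0.01,0.1,0,6.9],[100,0.005,-0.0285,-0.01,0.1,0,6.8],[100,0.002,-0.029,-0.01,0,0.1,6.9],[100,0.002,-0.048,0.02,0,0,0],[100,0.002,-0.048,0.02,0,0,0],[100,0.002,-0.05,0.02,0,0,0],[100,0,0,0,0,0,0]])

```text
time: 14.45
position: [0.4164, -0.3301, 0.1783]
tcp_rot: [[-0.575, 0.818, -0.013], [0.818, 0.576, 0.006], [0.013, -0.007, -1.0]]
force: [0.7, 0.4, 0.4]
width: 1.0
```

```bash
cat > loc.py <<'E'
from fit import *; from plan import *
def loc(name,guess,z,yaws,fn,extra=None,ztop=.06,tol=.08):
    s=robot.observe()
    pic('wrist',fn); C=cam('wrist',s)
    m=getmask('wrist',name,np.array(guess[:2]),C,z+.04,tol)
    ig=np.zeros((400,640),np.uint8);ig[330:]=1;ig[245:,:235]=1;ig[245:,398:]=1
    if m is None: print('no mask')
    else:
        v,c=fit(name,[(C,m,ig)],guess[:2],z,yaws);print(name,v.round(4),round(c,3))
    s=robot.observe();print(s['time'],s['position'].round(4),s['tcp_rot'][:,0].round(3),np.degrees(np.arctan2(s['tcp_rot'][1,0],s['tcp_rot'][0,0])).round(1),'q7',s['q'][6].round(1))
    return s
E
python3 - <<'E'
from loc import *
s=loc('jar',(.427,-.33),.025,[30,40],'pics/w8.png')
go(s,((.427,-.33,.16),126,3,100),((0.427,-.33,.075),126,5,100))
E
```

```text
jar [ 0.4271 -0.3276 38.0444] 0.069
14.55 [ 0.421  -0.3281  0.1795] [-0.58   0.815  0.01 ] 125.4 q7 74.4
[[100, -0.0018, 0.0013, 0.0065, -0.1, -0.2, -0.2], [100, -0.0017, 0.0013, 0.0065, -0.1, -0.2, -0.2], [100, -0.0017, 0.0012, 0.0065, 0, -0.2, -0.2], [100, 0, 0, 0.017, 0, 0, 0], [100, 0, 0, 0.017, 0, 0, 0], [100, 0, 0, 0.017, 0, 0, 0], [100, 0, 0, 0.017, 0, 0, 0], [100, 0, 0, 0.017, 0, 0, 0]]
```

View pics/w8.png

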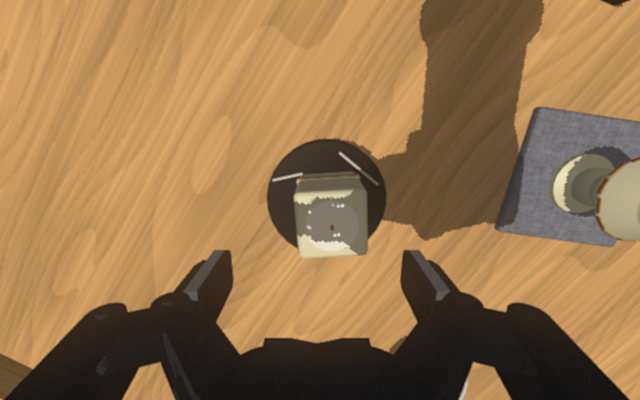

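Run:
```python
from loc import *
s=loc('jar',(.427,-.33),.025,[30,40],'pics/w9.png')
s=loc('plinth_round',(.427,-.33),0,[None],'pics/w9b.png')
go(s,((.43,-.3265,.16),126,3,100),((0.43,-.3265,.08),126,3,100),((0.43,-.3265,.075),126,2,100))
```

```text
jar [ 0.4274 -0.3275 35.8769] 0.096
14.65 [ 0.4228 -0.3274  0.1803] [-0.582  0.813  0.009] 125.6 q7 74.4
plinth_round [ 0.4274 -0.332 ] 0.513
14.75 [ 0.423  -0.3274  0.1805] [-0.583  0.813  0.008] 125.6 q7 74.4
[[100, -0.0012, 0.0021, 0.0068, -0.1, -0.2, -0.1], [100, -0.0012, 0.0021, 0.0068, 0, -0.1, -0.1], [100, -0.0011, 0.002, 0.0069, -0.1, -0.2, -0.2], [100, 0, 0, 0.0267, 0, 0, 0], [100, 0, 0, 0.0266, 0, 0, 0], [100, 0, 0, 0.0267, 0, 0, 0], [100, 0, 0, 0.0025, 0, 0, 0], [100, 0, 0, 0.0025, 0, 0, 0]]
```

>>> carry_out(motion=[[100,-0.001,0.0015,0.007,0,-0.2,-0.1],[100,-0.001,0.0015,0.007,0,-0.1,-0.1],[100,-0.001,0.0015,0.007,0,-0.2,-0.1],[100,0,0,0.02,0,0,0],[100,0,0,0.02,0,0,0],[100,0,0,0.02,0,0,0],[100,0,0,0,0,0,0],[100,0,0,0,0,0,0]])

```text
time: 15.75
position: [0.4313, -0.3255, 0.0954]
tcp_rot: [[-0.591, 0.807, -0.0], [0.807, 0.591, -0.003], [-0.002, -0.002, -1.0]]
force: [0.4, -0.3, -0.1]
width: 1.004
```

Run:
```python
from loc import *
s=loc('jar',(.429,-.327),.025,[35],'pics/w10.png')
go(s,((.429,-.327,.075),126,5,100))
```

```text
jar [ 0.4296 -0.3297 39.0424] 0.069
15.85 [ 0.4313 -0.3255  0.0957] [-0.591  0.807 -0.003] 126.2 q7 75.0
[[100, 0, -0.0005, 0.0041, 0, 0, 0], [100, 0.0001, -0.0005, 0.0041, 0, 0, 0.1], [100, 0, -0.0006, 0.0042, 0, 0.1, 0], [100, 0.0001, -0.0005, 0.0041, 0, 0, 0.1], [100, 0, -0.0006, 0.0042, -0.1, 0.1, 0]]
pad 3
```

View pics/w10.png

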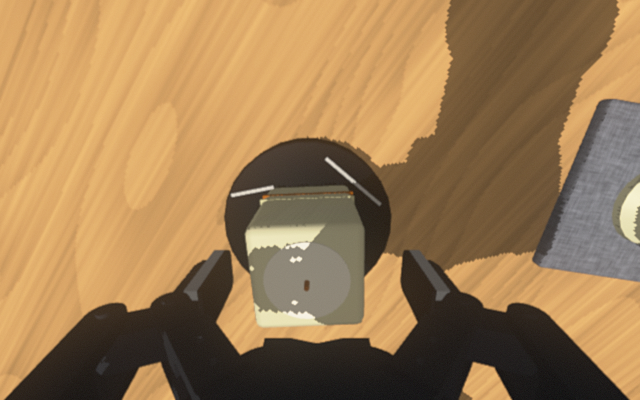

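>>> carry_out(motion=[[100,0,-0.001,0.006,0,0,0],[100,0,-0.001,0.006,0,0,0],[100,0,-0.001,0.006,0,0,0],[0,0,0,0,0,0,0],[0,0,0,0,0,0,0],[0,0,0,0,0,0,0],[0,0,0,0,0,0,0],[0,0,0,0,0,0,0]])

```text
time: 16.85
position: [0.429, -0.3281, 0.0779]
tcp_rot: [[-0.591, 0.807, 0.002], [0.807, 0.591, -0.005], [-0.005, -0.001, -1.0]]
force: [-0.6, 1.0, -0.9]
width: 0.629
```

Run:
```python
from loc import *
s=loc('jar',(.429,-.327),.025,[35],'pics/w11.png'); print(s['width'],s['force'],s['position'])
go(s,((.4295,-.328,.19),126,5,0),((.5,-.18,.2),126,4,0),((.52,.1,.2),126,6,0),((.42,.27,.2),108.8,5,0),((.401,.287,.2),108.8,2,0))
```

```text
jar [ 0.4298 -0.3295 38.5976] 0.045
16.95 [ 0.4289 -0.3281  0.0779] [-0.591  0.807 -0.005] 126.2 q7 75.5
0.6262275450955425 [ 0.16949076 -0.27348097 -1.11161629] [ 0.42894771 -0.32809102  0.07789927]
[[0, -0.0002, 0.0001, -0.0224, 0, 0.1, 0], [0, -0.0001, 0.0001, -0.0224, 0, 0, 0.1], [0, -0.0001, 0.0001, -0.0224, 0, 0.1, 0], [0, -0.0001, 0, -0.0225, 0, 0, 0.1], [0, 0, 0.0001, -0.0224, -0.1, 0.1, 0], [0, 0.0195, 0.036, -0.0025, 0, 0, 0], [0, 0.0196, 0.036, -0.0025, 0, 0, 0], [0, 0.0195, 0.036, -0.0024, 0, 0, 0]]
[[0, 0.0196, 0.036, -0.0025, 0, 0, 0], [0, 0.0358, 0.0301, 0, 0, 0, 0], [0, 0.0358, 0.0302, 0, 0, 0, 0], [0, 0.0358, 0.0301, 0.0001, 0, 0, 0], [0, 0.0358, 0.0302, 0, 0, 0, 0], [0, 0.0357, 0.0301, 0.0001, 0, 0, 0], [0, 0.0358, 0.0302, 0, 0, 0, 0], [0, 0.0393, 0.0038, 0, 0, 0, 3.4]]
[[0, 0.0394, 0.0015, 0, 0, 0, 3.5], [0, 0.0394, -0.0009, 0.0001, 0, 0, 3.4], [0, 0.0393, -0.0033, 0, 0, 0, 3.5], [0, 0.039, -0.0056, 0.0001, 0, 0, 3.4], [0, 0.0111, -0.0063, 0, 0, 0, 0], [0, 0.0112, -0.0062, 0, 0, 0, 0]]
pad 2
```

View pics/w11.png

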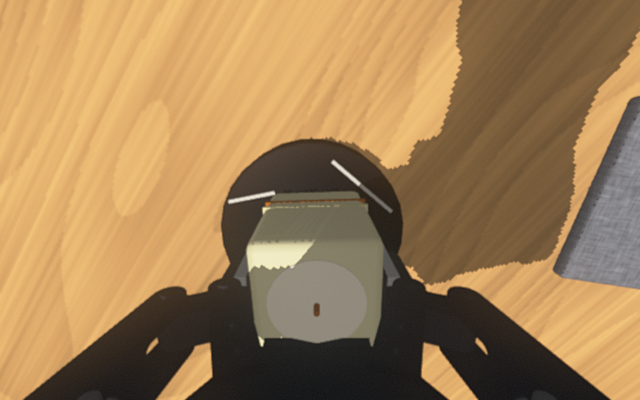

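>>> carry_out(motion=[[0,0,0,-0.0224,0,0,0],[0,0,0,-0.0224,0,0,0],[0,0,0,-0.0224,0,0,0],[0,0,0,-0.0225,0,0,0],[0,0,0,-0.0224,0,0,0],[0,0.0195,0.036,-0.0025,0,0,0],[0,0.0195,0.036,-0.0025,0,0,0],[0,0.0195,0.036,-0.0025,0,0,0]])

```text
time: 17.95
position: [0.4778, -0.2155, 0.1964]
tcp_rot: [[-0.585, 0.811, -0.008], [0.811, 0.585, -0.0], [0.005, -0.007, -1.0]]
force: [1.7, -0.4, -4.3]
width: 0.629
```

>>> carry_out(motion=[[0,0.0195,0.036,-0.0025,0,0,0],[0,0.036,0.03,0,0,0,0],[0,0.036,0.03,0,0,0,0],[0,0.036,0.03,0,0,0,0],[0,0.036,0.03,0,0,0,0],[0,0.036,0.03,0,0,0,0],[0,0.036,0.03,0,0,0,0],[0,0.039,0.004,0,0,0,3.4]])

```text
time: 18.95
position: [0.4943, 0.1485, 0.1945]
tcp_rot: [[-0.535, 0.845, -0.016], [0.845, 0.535, -0.0], [0.008, -0.013, -1.0]]
force: [0.4, -0.9, -4.9]
width: 0.623
```

>>> carry_out(motion=[[0,0.039,0.0015,0,0,0,3.5],[0,0.039,-0.001,0,0,0,3.4],[0,0.039,-0.003,0,0,0,3.5],[0,0.039,-0.0055,0,0,0,3.4],[0,0.011,-0.006,0,0,0,0],[0,0.005,-0.003,0,0,0,0],[0,0,0,0,0,0,0],[0,0,0,0,0,0,0]])

```text
time: 19.95
position: [0.3957, 0.301, 0.1922]
tcp_rot: [[-0.314, 0.949, -0.023], [0.949, 0.314, -0.005], [0.003, -0.023, -1.0]]
force: [1.1, -0.2, -5.1]
width: 0.631
```

Run:
```python
from loc import *
s=loc('plinth_square',(.399,.289),0,[18.8],'pics/w12.png'); print(s['width'],s['force'],s['position'])
go(s,((.401,.287,.11),108.8,6,0))
```

```text
plinth_square [ 0.4008  0.286  18.9124] 0.537
20.05 [0.3957 0.3011 0.1923] [-0.314  0.949  0.003] 108.3 q7 -18.3
0.6259744164696449 [-0.52490257  0.13833593 -5.19285471] [0.39567674 0.30112122 0.19229139]
[[0, -0.0026, 0.0004, 0.0137, -0.2, 0, -0.1], [0, -0.0025, 0.0004, 0.0137, -0.2, 0, -0.1], [0, -0.0026, 0.0003, 0.0137, -0.2, 0, -0.1], [0, -0.0025, 0.0003, 0.0137, -0.2, -0.1, -0.1], [0, -0.0025, 0.0002, 0.0137, -0.3, 0, 0], [0, -0.0026, 0.0001, 0.0137, -0.2, -0.1, -0.1]]
pad 2
```

View pics/w12.png

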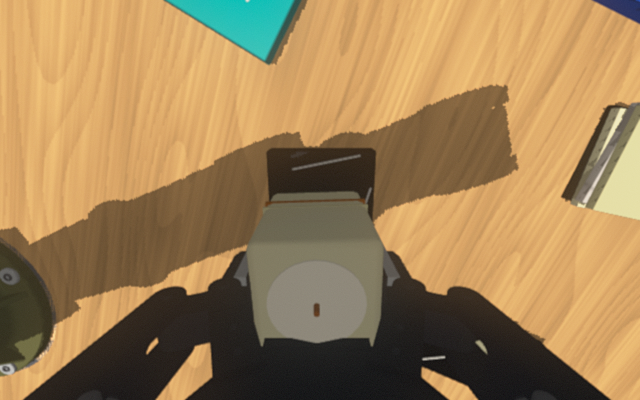

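>>> carry_out(motion=[[0,-0.002,0,0.017,-0.3,0,0],[0,-0.002,0,0.017,-0.3,0,0],[0,-0.002,0,0.017,-0.3,0,0],[0,-0.002,0,0.017,-0.2,0,0],[0,-0.002,0,0.017,-0.2,0,0],[0,-0.001,0,0.013,0,0,0],[0,0,0,0,0,0,0],[0,0,0,0,0,0,0]])

```text
time: 21.05
position: [0.4032, 0.2875, 0.0928]
tcp_rot: [[-0.306, 0.952, 0.004], [0.952, 0.306, 0.004], [0.003, 0.005, -1.0]]
force: [-0.1, 0.5, -4.1]
width: 0.627
```

Run:
```python
from loc import *
pic('side','pics/s13.png',(130,260,190,350),4);pic('scene','pics/sc13.png',(130,260,290,450),4)
s=robot.observe();print(s['time'],s['position'],s['tcp_rot'],s['force'])
go(s,((.399,.29,.0805),108.8,4,0))
```

```text
21.15 [0.40318195 0.28754538 0.09292644] [[-0.30653793  0.95185072  0.00383318]
 [ 0.95185333  0.3065206   0.00451203]
 [ 0.00311983  0.00503173 -0.99998247]] [ 0.26563102 -0.45833482 -4.51110293]
[[0, 0.0009, -0.0008, 0.0031, 0.1, 0, -0.2], [0, 0.0009, -0.0008, 0.0031, 0.1, -0.1, -0.2], [0, 0.0009, -0.0008, 0.0031, 0, 0, -0.3], [0, 0.0009, -0.0008, 0.0031, 0.1, -0.1, -0.2]]
pad 4
```

View pics/s13.png

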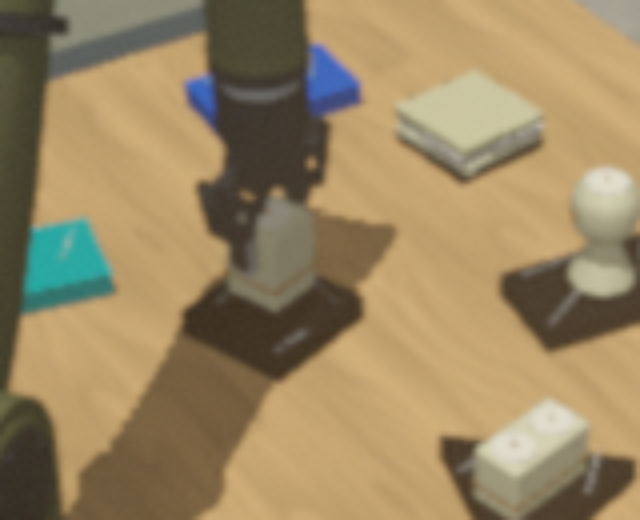

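View pics/sc13.png

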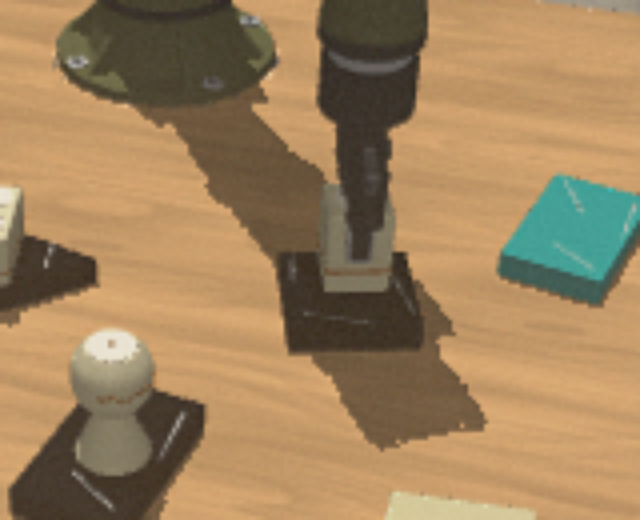

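Centred above the square plinth. Lowering now.

>>> carry_out(motion=[[0,0.001,-0.001,0.003,0.1,0,0],[0,0.001,-0.001,0.003,0.1,0,0],[0,0.001,-0.001,0.003,0,0,0],[0,0,0,0.003,0,0,0],[0,0,0,0.001,0,0,0],[0,0,0,0,0,0,0],[0,0,0,0.001,0,0,0],[0,0,0,0,0,0,0]])

```text
time: 22.15
position: [0.3995, 0.2903, 0.0788]
tcp_rot: [[-0.307, 0.952, 0.002], [0.952, 0.307, 0.005], [0.004, 0.003, -1.0]]
force: [-0.0, 0.2, -4.6]
width: 0.632
```

>>> carry_out(motion=[[0,0,0,0.001,0,0,0],[0,0,0,0,0,0,0],[0,0,0,0.001,0,0,0],[0,0,0,0,0,0,0],[0,0,0,0.0005,0,0,0],[0,0,0,0,0,0,0],[0,0,0,0,0,0,0],[0,0,0,0,0,0,0]])

```text
time: 23.15
position: [0.3996, 0.2906, 0.078]
tcp_rot: [[-0.307, 0.952, 0.002], [0.952, 0.307, 0.006], [0.005, 0.004, -1.0]]
force: [-0.7, -0.8, 2.5]
width: 0.626
```

>>> carry_out(motion=[[75,0,0,0,0,0,0],[90,0,0,0,0,0,0],[100,0,0,0,0,0,0],[100,0,0,0,0,0,0],[100,0,0,-0.03,0,0,0],[100,0,0,-0.04,0,0,0],[100,0,0,-0.04,0,0,0],[100,0,0,0,0,0,0]])

```text
time: 24.15
position: [0.4001, 0.2905, 0.1909]
tcp_rot: [[-0.307, 0.952, 0.004], [0.952, 0.307, 0.007], [0.005, 0.005, -1.0]]
force: [0.4, 0.3, -0.0]
width: 1.001
```

Run:
```python
from loc import *
s=loc('jar',(.399,.289),.025,[18.8],'pics/w14.png')
loc('plinth_square',(.399,.289),0,[18.8],'pics/w14b.png')
go(s,((.5,.1,.25),153.6,6,100),((.629,-.17,.225),153.6,8,100),((.629,-.17,.225),153.6,2,100))
```

```text
jar [ 0.4001  0.2911 19.6407] 0.077
24.25 [0.3987 0.2897 0.1883] [-0.307  0.952  0.003] 107.9 q7 -17.8
plinth_square [ 0.4014  0.286  19.1899] 0.518
24.35 [0.3982 0.2893 0.1872] [-0.307  0.952  0.003] 107.9 q7 -17.8
[[100, -0.0352, 0.0064, -0.0104, 0, 0, -7.6], [100, -0.0358, 0.0016, -0.0104, 0, 0, -7.6], [100, -0.0357, -0.0031, -0.0104, 0, 0, -7.6], [100, -0.0349, -0.0078, -0.0104, 0.1, 0, -7.6], [100, -0.0336, -0.0123, -0.0104, 0, -0.1, -7.7], [100, -0.0317, -0.0168, -0.0103, 0.1, 0, -7.6], [100, -0.0295, -0.0231, 0.0031, 0, 0, 0], [100, -0.0294, -0.023, 0.0031, 0, 0, 0]]
[[100, -0.0295, -0.0231, 0.0031, 0, 0, 0], [100, -0.0294, -0.023, 0.0031, 0, 0, 0], [100, -0.0295, -0.0231, 0.0031, 0, 0, 0], [100, -0.0294, -0.023, 0.0031, 0, 0, 0], [100, -0.0295, -0.0231, 0.0031, 0, 0, 0], [100, -0.0294, -0.023, 0.0032, 0, 0, 0], [100, 0, 0, 0, 0, 0, 0], [100, 0, 0, 0, 0, 0, 0]]
```

View pics/w14.png

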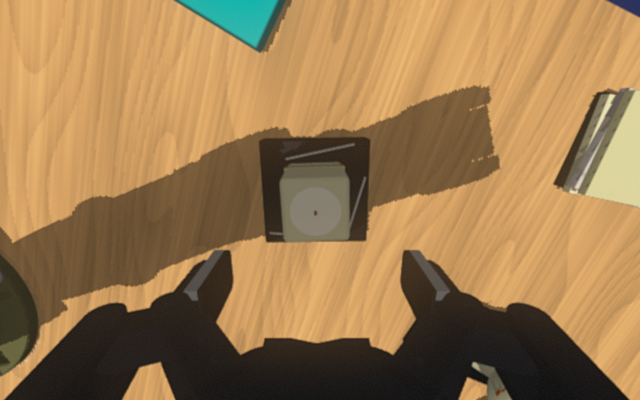

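The jar stands well centred on the square plinth, near (316,200). Going back for the candlestick.

>>> carry_out(motion=[[100,-0.035,0.0065,-0.0105,0,0,-7.6],[100,-0.036,0.0015,-0.0105,0,0,-7.6],[100,-0.036,-0.003,-0.0105,0,0,-7.6],[100,-0.035,-0.008,-0.0105,0,0,-7.6],[100,-0.0335,-0.012,-0.0105,0,0,-7.6],[100,-0.0315,-0.017,-0.0105,0,0,-7.6],[100,-0.0295,-0.023,0.003,0,0,0],[100,-0.0295,-0.023,0.003,0,0,0]])

```text
time: 25.35
position: [0.5356, 0.0291, 0.2341]
tcp_rot: [[-0.91, 0.414, -0.02], [0.414, 0.91, -0.003], [0.017, -0.011, -1.0]]
force: [-0.2, 1.4, -0.8]
width: 0.998
```

>>> carry_out(motion=[[100,-0.0295,-0.023,0.003,0,0,0],[100,-0.0295,-0.023,0.003,0,0,0],[100,-0.0295,-0.023,0.003,0,0,0],[100,-0.0295,-0.023,0.003,0,0,0],[100,-0.0295,-0.023,0.003,0,0,0],[100,-0.0295,-0.023,0.003,0,0,0],[100,0,0,0,0,0,0],[100,0,0,0,0,0,0]])

```text
time: 26.35
position: [0.638, -0.1789, 0.1983]
tcp_rot: [[-0.908, 0.417, -0.042], [0.417, 0.909, 0.001], [0.038, -0.017, -0.999]]
force: [-0.2, 0.4, -0.1]
width: 0.999
```

Run:
```python
from loc import *
s=loc('candlestick',(.6285,-.1705),.012,[None],'pics/w15.png')
s=loc('candlestick',(.6285,-.1705),.012,[None],'pics/w15.png')
go(s,((.6285,-.1705,.18),153.6,4,100),((.6285,-.1705,.13),153.6,4,100))
```

```text
candlestick [ 0.6282 -0.1709] 0.021
26.45 [ 0.6379 -0.1789  0.199 ] [-0.908  0.417  0.037] 155.3 q7 78.4
candlestick [ 0.6282 -0.171 ] 0.027
26.55 [ 0.6383 -0.1786  0.1999] [-0.908  0.416  0.036] 155.4 q7 78.4
[[100, 0.0029, 0.0009, 0.0051, -0.2, -0.5, 0.4], [100, 0.0029, 0.0009, 0.005, -0.3, -0.5, 0.5], [100, 0.003, 0.0008, 0.005, -0.2, -0.5, 0.4], [100, 0.0031, 0.0008, 0.005, -0.3, -0.5, 0.5], [100, 0, 0, 0.0125, 0, 0, 0], [100, 0, 0, 0.0125, 0, 0, 0], [100, 0, 0, 0.0125, 0, 0, 0], [100, -0.0001, 0, 0.0125, 0, 0, 0]]
```

View pics/w15.png

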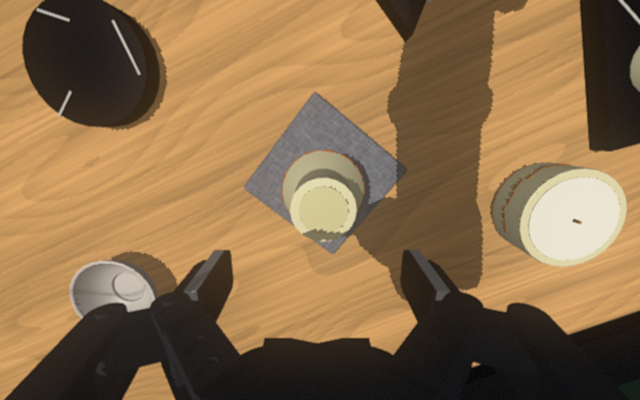

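>>> carry_out(motion=[[100,0.003,0.001,0.007,-0.2,-0.5,0.4],[100,0.003,0.001,0.007,-0.3,-0.5,0.4],[100,0.003,0.001,0.007,-0.2,-0.5,0.4],[100,0.003,0.001,0.007,-0.3,-0.5,0.4],[100,0,0,0.01,0,0,0],[100,0,0,0.01,0,0,0],[100,0,0,0,0,0,0],[100,0,0,0,0,0,0]])

```text
time: 27.55
position: [0.6275, -0.1675, 0.149]
tcp_rot: [[-0.897, 0.441, 0.002], [0.441, 0.897, 0.001], [-0.002, 0.002, -1.0]]
force: [0.3, -0.4, -0.0]
width: 1.002
```

Run:
```python
from loc import *
s=loc('candlestick',(.6285,-.1705),.012,[None],'pics/w16.png')
go(s,((.628,-.171,.124),153.6,4,100))
for c in('wrist',):
    C=cam(c,s);m=getmask(c,'plinth_round',np.array((.429,-.33)),C,.02)
    ig=np.zeros((400,640),np.uint8); ig[300:]=1
    if m is not None: print(fit('plinth_round',[(C,m,ig)],(.429,-.33),0,[None]))
for c in('scene','side'):
    eyes.get_image(c);C=cam(c);m=getmask(c,'plinth_round',np.array((.429,-.33)),C,.02)
    if m is not None: print(c,fit('plinth_round',[(C,m,ig*0)],(.429,-.33),0,[None]))
```

```text
candlestick [ 0.6284 -0.1709] 0.023
27.65 [ 0.6275 -0.1675  0.1491] [-0.897  0.441 -0.002] 153.8 q7 76.7
[[100, -0.0005, -0.0007, 0.0063, 0, 0, 0.1], [100, -0.0005, -0.0008, 0.0063, 0, 0, 0], [100, -0.0005, -0.0007, 0.0062, 0.1, 0, 0.1], [100, -0.0005, -0.0007, 0.0063, 0, 0.1, 0]]
pad 4
(array([ 0.42729398, -0.3324497 ]), np.float64(0.006291066685306879))
scene (array([ 0.42909961, -0.33616699]), np.float64(0.48640483383685795))
side (array([ 0.42541564, -0.32966081]), np.float64(0.046040515653775316))
```

View pics/w16.png

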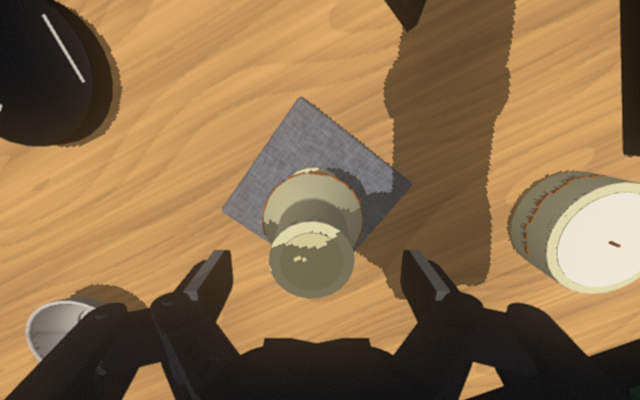

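>>> carry_out(motion=[[100,-0.001,-0.001,0.0065,0,0,0],[100,-0.0005,-0.001,0.0065,0,0,0],[100,-0.0005,-0.0005,0.0065,0,0,0],[100,0,0,0.005,0,0,0],[0,0,0,0,0,0,0],[0,0,0,0,0,0,0],[0,0,0,0,0,0,0],[0,0,0,0,0,0,0]])

```text
time: 28.9
position: [0.6282, -0.1709, 0.1228]
tcp_rot: [[-0.897, 0.441, 0.002], [0.441, 0.897, 0.001], [-0.002, 0.002, -1.0]]
force: [-0.3, -0.5, -2.3]
width: 0.519
```

Run:
```python
from loc import *
s=loc('candlestick',(.6285,-.1705),.012,[None],'pics/w17.png');print(s['width'],s['force'],s['tcp_rot'][:,2])
go(s,((.628,-.171,.18),153.6,4,0),((.4275,-.331,.23),140,10,0),((.4275,-.331,.23),140,2,0))
```

```text
candlestick [ 0.6284 -0.1711] 0.044
29.0 [ 0.6282 -0.1709  0.1228] [-0.897  0.441 -0.002] 153.8 q7 76.9
0.5189149015790445 [ 0.16671917 -0.13209563 -0.67246576] [ 2.54474544e-03  8.58448271e-04 -9.99996394e-01]
[[0, 0, 0, -0.0143, 0, 0, 0.1], [0, 0, 0, -0.0143, 0, 0, 0], [0, 0, -0.0001, -0.0143, 0.1, 0.1, 0.1], [0, 0.0001, 0, -0.0143, 0, 0, 0], [0, 0.0108, -0.0232, -0.005, 0, 0, 1.4], [0, 0.0103, -0.0235, -0.005, 0, 0, 1.4], [0, 0.0097, -0.0238, -0.005, 0, 0, 1.4], [0, 0.0091, -0.024, -0.005, 0, 0, 1.3]]
[[0, 0.0086, -0.0242, -0.005, 0, 0, 1.4], [0, 0.008, -0.0244, -0.005, 0, 0, 1.3], [0, 0.0074, -0.0245, -0.005, 0, 0, 1.4], [0, 0.0068, -0.0247, -0.005, 0, 0, 1.3], [0, 0.0062, -0.0249, -0.005, 0, 0, 1.4], [0, 0.0057, -0.025, -0.005, 0, 0, 1.3], [0, 0, 0, 0, 0, 0, 0], [0, 0, 0, 0, 0, 0, 0]]
```

>>> carry_out(motion=[[0,0,0,-0.005,0,0,0],[0,0,0,-0.017,0,0,0],[0,0,0,-0.0175,0,0,0],[0,0,0,-0.0175,0,0,0],[0,0.011,-0.023,-0.005,0,0,1.4],[0,0.0105,-0.0235,-0.005,0,0,1.4],[0,0.0095,-0.024,-0.005,0,0,1.4],[0,0.009,-0.024,-0.005,0,0,1.3]])

```text
time: 30.0
position: [0.5425, -0.2373, 0.2047]
tcp_rot: [[-0.849, 0.529, -0.0], [0.529, 0.849, 0.002], [0.001, 0.002, -1.0]]
force: [0.1, -0.6, -4.5]
width: 0.523
```

>>> carry_out(motion=[[0,0.0085,-0.024,-0.005,0,0,1.4],[0,0.008,-0.0245,-0.005,0,0,1.3],[0,0.0075,-0.0245,-0.005,0,0,1.4],[0,0.007,-0.0245,-0.005,0,0,1.3],[0,0.006,-0.025,-0.005,0,0,1.4],[0,0.0055,-0.025,-0.005,0,0,1.3],[0,0,0,0,0,0,0],[0,0,0,0,0,0,0]])

```text
time: 31.0
position: [0.4094, -0.3421, 0.2376]
tcp_rot: [[-0.754, 0.657, 0.0], [0.657, 0.754, 0.001], [0.0, 0.001, -1.0]]
force: [-0.2, 0.2, -3.9]
width: 0.522
```

Run:
```python
from loc import *
s=robot.observe();print(s['time'],s['position'],s['width'],s['tcp_rot'])
go(s,((.4275,-.331,.15),140,6,0))
```

```text
31.0 [ 0.40943918 -0.34214357  0.23758185] 0.5217762593412556 [[-7.54298951e-01  6.56531071e-01  2.12759715e-04]
 [ 6.56531078e-01  7.54298787e-01  5.32428441e-04]
 [ 1.89071419e-04  5.41293580e-04 -9.99999836e-01]]
[[0, -0.0011, 0.0034, 0.0146, 0, 0, -0.2], [0, -0.0011, 0.0034, 0.0146, 0, 0, -0.2], [0, -0.0011, 0.0033, 0.0146, 0, 0, -0.2], [0, -0.0011, 0.0034, 0.0146, 0, 0, -0.1], [0, -0.001, 0.0033, 0.0146, 0, 0, -0.2], [0, -0.0011, 0.0034, 0.0146, 0, 0, -0.1]]
pad 2
```

>>> carry_out(motion=[[0,-0.001,0.0035,0.0145,0,0,0],[0,-0.001,0.0035,0.0145,0,0,0],[0,-0.001,0.0035,0.0145,0,0,0],[0,-0.001,0.0035,0.0145,0,0,0],[0,-0.001,0.003,0.0145,0,0,0],[0,-0.001,0.003,0.0145,0,0,0],[0,0,0,0,0,0,0],[0,0,0,0,0,0,0]])

```text
time: 32.0
position: [0.4298, -0.3275, 0.1423]
tcp_rot: [[-0.757, 0.653, -0.002], [0.653, 0.757, 0.003], [0.004, 0.001, -1.0]]
force: [-0.7, -0.1, -4.4]
width: 0.523
```

Run:
```python
from loc import *
pic('side','pics/s18.png',(250,370,310,470),4);pic('scene','pics/sc18.png',(110,210,150,290),4);pic('wrist','pics/w18.png')
s=robot.observe();print(s['time'],s['position'],s['tcp_rot'])
go(s,((.4275,-.331,.138),None,4,0))
```

```text
32.15 [ 0.42977207 -0.32756163  0.14265019] [[-0.75725681  0.65311594 -0.00130119]
 [ 0.65311012  0.75725635  0.00316033]
 [ 0.00304939  0.00154337 -0.99999416]]
[[0, -0.0001, -0.001, 0.0012, 0, 0, 0], [0, -0.0001, -0.001, 0.0011, 0, -0.1, 0], [0, -0.0002, -0.001, 0.0012, 0, 0, 0], [0, -0.0001, -0.0011, 0.0011, 0.1, -0.1, 0]]
pad 4
```

View pics/s18.png

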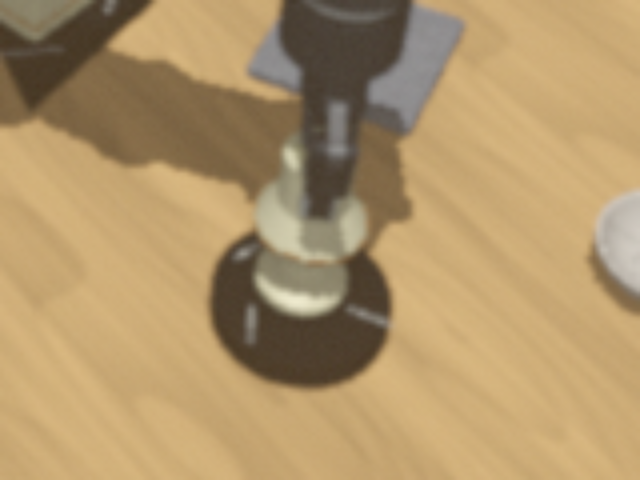

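View pics/sc18.png

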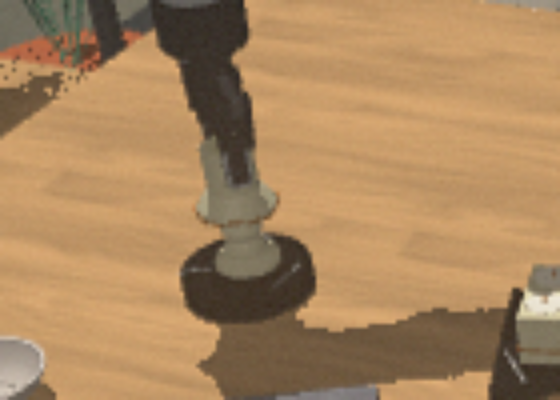

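View pics/w18.png

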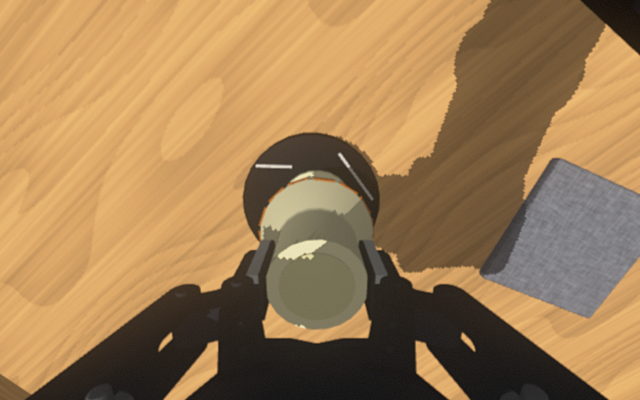

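>>> carry_out(motion=[[0,0,-0.001,0.001,0,0,0],[0,0,-0.001,0.001,0,0,0],[0,0,-0.001,0.001,0,0,0],[0,0,-0.001,0.001,0,0,0],[0,0,0,0.001,0,0,0],[0,0,0,0,0,0,0],[0,0,0,0.001,0,0,0],[0,0,0,0,0,0,0]])

```text
time: 33.15
position: [0.4271, -0.3313, 0.1372]
tcp_rot: [[-0.757, 0.654, 0.0], [0.654, 0.757, 0.002], [0.001, 0.002, -1.0]]
force: [0.1, 0.3, -4.7]
width: 0.519
```

>>> carry_out(motion=[[0,0,0,0.001,0,0,0],[0,0,0,0,0,0,0],[0,0,0,0.001,0,0,0],[0,0,0,0,0,0,0],[0,0,0,0.001,0,0,0],[0,0,0,0,0,0,0],[0,0,0,0,0,0,0],[0,0,0,0,0,0,0]])

```text
time: 34.15
position: [0.4276, -0.3317, 0.1358]
tcp_rot: [[-0.757, 0.653, 0.002], [0.653, 0.757, 0.001], [-0.001, 0.002, -1.0]]
force: [-1.2, 0.5, -0.2]
width: 0.524
```

Contact: the weight has come off. Release and rise.

>>> carry_out(motion=[[60,0,0,0,0,0,0],[80,0,0,0,0,0,0],[100,0,0,0,0,0,0],[100,0,0,0,0,0,0],[100,0,0,-0.02,0,0,0],[100,0,0,-0.03,0,0,0],[100,0,0,-0.04,0,0,0],[100,0,0,0,0,0,0]])

```text
time: 35.15
position: [0.4279, -0.3321, 0.2284]
tcp_rot: [[-0.757, 0.654, 0.003], [0.654, 0.757, 0.0], [-0.002, 0.002, -1.0]]
force: [-0.3, -0.4, -0.2]
width: 0.999
```

Run:
```python
from loc import *
loc('candlestick',(.4275,-.331),.025,[None],'pics/w19.png')
s=loc('candlestick',(.4275,-.331),.025,[None],'pics/w19.png')
go(s,((.5,-.15,.23),194.5,7,100),((.45,-.013,.16),194.5,7,100),((.45,-.013,.16),194.5,2,100))
```

```text
candlestick [ 0.428  -0.3317] 0.025
35.25 [ 0.4266 -0.331   0.2255] [-0.757  0.653  0.003] 139.2 q7 87.1
candlestick [ 0.4281 -0.3318] 0.022
35.35 [ 0.4262 -0.3306  0.2245] [-0.757  0.653  0.006] 139.2 q7 87.1
[[100, 0.0089, 0.0264, -0.0007, 0, 0, -7.9], [100, 0.0052, 0.0274, -0.0007, 0, 0, -7.9], [100, 0.0013, 0.0278, -0.0007, 0.1, 0, -7.9], [100, -0.0025, 0.0278, -0.0008, 0, -0.1, -7.9], [100, -0.0063, 0.0272, -0.0007, 0.1, 0, -7.9], [100, -0.0099, 0.026, -0.0008, 0, -0.1, -7.9], [100, -0.0135, 0.0244, -0.0008, 0.1, 0, -7.9], [100, 0.002, 0.0207, 0.01, 0, 0, 0]]
[[100, 0.002, 0.0208, 0.01, 0, 0, 0], [100, 0.002, 0.0207, 0.01, 0, 0, 0], [100, 0.002, 0.0208, 0.01, 0, 0, 0], [100, 0.002, 0.0207, 0.01, 0, 0, 0], [100, 0.002, 0.0208, 0.01, 0, 0, 0], [100, 0.0021, 0.0207, 0.01, 0, 0, 0], [100, 0, 0, 0, 0, 0, 0], [100, 0, 0, 0, 0, 0, 0]]
```

View pics/w19.png

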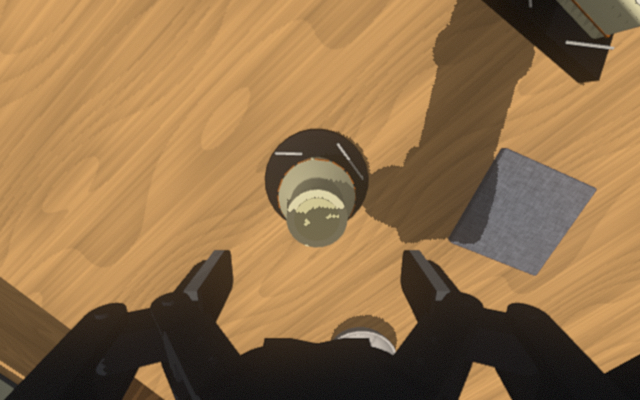

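Candlestick fitted at (0.428,-0.332), plinth at (0.4275,-0.331). Next: block to the pad.

>>> carry_out(motion=[[100,0.009,0.0265,-0.0005,0,0,-7.9],[100,0.005,0.0275,-0.0005,0,0,-7.9],[100,0.0015,0.028,-0.0005,0,0,-7.9],[100,-0.0025,0.028,-0.0005,0,0,-7.9],[100,-0.0065,0.027,-0.0005,0,0,-7.9],[100,-0.01,0.026,-0.0005,0,0,-7.9],[100,-0.0135,0.0245,-0.0005,0,0,-7.9],[100,0.002,0.021,0.01,0,0,0]])

```text
time: 36.35
position: [0.4891, -0.1231, 0.2096]
tcp_rot: [[-0.96, -0.278, -0.017], [-0.279, 0.96, 0.011], [0.014, 0.015, -1.0]]
force: [0.3, 0.1, -1.0]
width: 1.0
```

>>> carry_out(motion=[[100,0.002,0.021,0.01,0,0,0],[100,0.002,0.021,0.01,0,0,0],[100,0.002,0.021,0.01,0,0,0],[100,0.002,0.021,0.01,0,0,0],[100,0.002,0.021,0.01,0,0,0],[100,0.002,0.021,0.01,0,0,0],[100,0,0,0,0,0,0],[100,0,0,0,0,0,0]])

```text
time: 37.35
position: [0.4345, 0.0003, 0.1428]
tcp_rot: [[-0.959, -0.281, -0.033], [-0.282, 0.959, 0.014], [0.028, 0.023, -0.999]]
force: [0.6, 1.3, 0.4]
width: 0.998
```

Run:
```python
from loc import *
s=loc('block',(.45,-.013),.025,[14],'pics/w20.png')
s=loc('block',(.45,-.013),.025,[14],'pics/w20.png');print(s['tcp_rot'])
go(s,((.45,-.013,.1),194.5,6,100))
```

```text
block [ 0.4525 -0.0156 11.753 ] 0.054
37.45 [4.347e-01 2.000e-04 1.430e-01] [-0.959 -0.281  0.027] -163.7 q7 96.6
block [ 0.4525 -0.0153 12.9691] 0.062
37.55 [4.348e-01 3.000e-04 1.432e-01] [-0.959 -0.281  0.027] -163.7 q7 96.6
[[-0.95933099 -0.2804713  -0.03193594]
 [-0.28102214  0.95959593  0.01421991]
 [ 0.02665732  0.02261631 -0.99938876]]
[[100, -0.002, -0.003, 0.0071, 0.2, -0.3, 0.3], [100, -0.002, -0.003, 0.0071, 0.2, -0.2, 0.3], [100, -0.002, -0.0029, 0.0071, 0.2, -0.3, 0.3], [100, -0.0019, -0.0029, 0.0071, 0.2, -0.2, 0.3], [100, -0.002, -0.0028, 0.0072, 0.2, -0.3, 0.3], [100, -0.0019, -0.0028, 0.0072, 0.3, -0.2, 0.3]]
pad 2
```

View pics/w20.png

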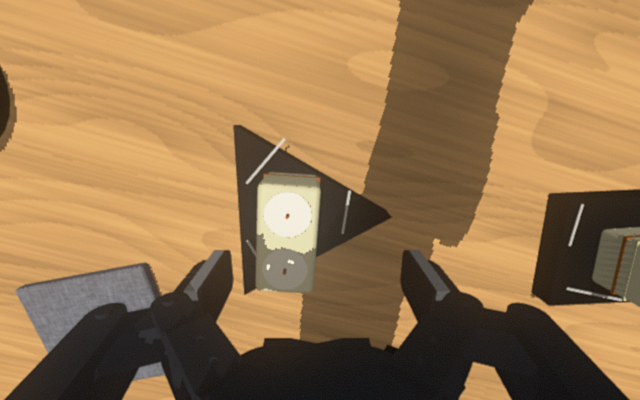

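Run:
```python
from loc import *
s=robot.observe()
go(s,((.4525,-.0155,.095),193.5,6,100))
```

```text
[[100, -0.0023, -0.0035, 0.0079, 0.2, -0.3, 0.5], [100, -0.0023, -0.0035, 0.0079, 0.2, -0.3, 0.5], [100, -0.0023, -0.0034, 0.0079, 0.2, -0.2, 0.5], [100, -0.0023, -0.0034, 0.008, 0.2, -0.3, 0.4], [100, -0.0023, -0.0034, 0.008, 0.2, -0.2, 0.5], [100, -0.0022, -0.0033, 0.008, 0.3, -0.3, 0.4]]
pad 2
```

>>> carry_out(motion=[[100,-0.0025,-0.0035,0.008,0.2,-0.3,0.5],[100,-0.0025,-0.0035,0.008,0.2,-0.3,0.5],[100,-0.0025,-0.0035,0.008,0.2,-0.3,0.5],[100,-0.002,-0.0035,0.008,0.2,-0.3,0.4],[100,-0.002,-0.0035,0.008,0.2,-0.3,0.4],[100,-0.002,-0.003,0.008,0.2,-0.2,0.4],[100,0,0,0,0,0,0],[100,0,0,0,0,0,0]])

```text
time: 38.55
position: [0.4539, -0.0177, 0.0909]
tcp_rot: [[-0.973, -0.23, 0.004], [-0.23, 0.973, 0.0], [-0.004, -0.001, -1.0]]
force: [-0.2, -0.1, -0.7]
width: 1.002
```

Run:
```python
from loc import *
s=loc('block',(.4525,-.0155),.025,[13],'pics/w21.png');print(s['tcp_rot'])
go(s,((.4525,-.0155,.06),193.5,5,100))
```

```text
block [ 0.4538 -0.0157 11.9994] 0.074
38.65 [ 0.4539 -0.0177  0.0911] [-0.973 -0.23  -0.005] -166.7 q7 93.1
[[-9.73098481e-01 -2.30342910e-01  4.63583687e-03]
 [-2.30343571e-01  9.73109285e-01  3.98190893e-04]
 [-4.60289635e-03 -6.80356265e-04 -9.99989175e-01]]
[[100, 0.0002, 0.0005, 0.0062, 0, 0.1, 0], [100, 0.0002, 0.0005, 0.0062, 0, 0, 0], [100, 0.0002, 0.0005, 0.0062, 0, 0.1, -0.1], [100, 0.0002, 0.0005, 0.0063, 0, 0, 0], [100, 0.0002, 0.0005, 0.0062, 0, 0.1, -0.1]]
pad 3
```

View pics/w21.png

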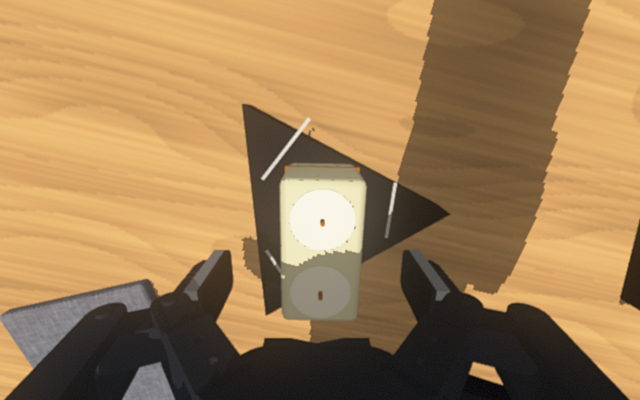

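>>> carry_out(motion=[[100,0,0.0005,0.008,0,0,0],[100,0,0.0005,0.008,0,0,0],[100,0,0.0005,0.008,0,0,0],[100,0,0,0.007,0,0,0],[0,0,0,0,0,0,0],[0,0,0,0,0,0,0],[0,0,0,0,0,0,0],[0,0,0,0,0,0,0]])

```text
time: 39.65
position: [0.4538, -0.0159, 0.0582]
tcp_rot: [[-0.973, -0.231, 0.005], [-0.231, 0.973, 0.001], [-0.005, -0.001, -1.0]]
force: [0.9, 0.2, -4.4]
width: 0.508
```

Run:
```python
from loc import *
s=loc('block',(.4525,-.0155),.025,[13],'pics/w22.png');print(s['width'],s['force'],s['tcp_rot'])
go(s,((.454,-.016,.13),193.5,4,0),((.629,-.17,.13),193.5,9,0))
```

```text
block [ 0.4541 -0.0152 13.4537] 0.059
39.75 [ 0.4537 -0.0159  0.0582] [-0.973 -0.231 -0.005] -166.7 q7 91.8
0.5076202022005449 [ 0.05472868  0.89533538 -2.19616446] [[-9.73042145e-01 -2.30575760e-01  4.87875904e-03]
 [-2.30575603e-01  9.73054227e-01  6.02405227e-04]
 [-4.88619715e-03 -5.38757132e-04 -9.99987917e-01]]
[[0, -0.0001, -0.0001, -0.018, 0, 0.1, 0], [0, -0.0001, 0, -0.0179, 0, 0.1, -0.1], [0, -0.0001, -0.0001, -0.018, 0, 0, 0], [0, -0.0001, 0, -0.0179, 0, 0.1, -0.1], [0, -0.0149, -0.0212, 0, 0, 0, 0], [0, -0.0149, -0.0212, 0, 0, 0, 0], [0, -0.0149, -0.0212, 0, 0, 0, 0], [0, -0.0149, -0.0212, 0, 0, 0, 0]]
[[0, -0.0149, -0.0212, 0, 0, 0, 0], [0, -0.0149, -0.0212, 0, 0, 0, 0], [0, -0.0149, -0.0212, 0, 0, 0, 0], [0, -0.0149, -0.0211, 0, 0, 0, 0], [0, -0.0149, -0.0212, 0, 0, 0, 0]]
pad 3
```

View pics/w22.png

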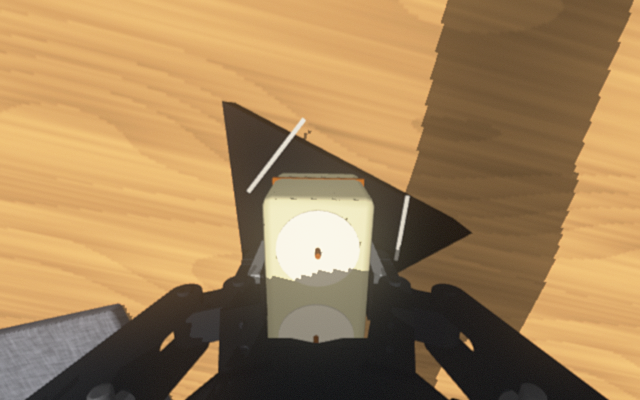

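>>> carry_out(motion=[[0,0,0,-0.006,0,0,0],[0,0,0,-0.02,0,0,0],[0,0,0,-0.02,0,0,0],[0,0,0,-0.02,0,0,0],[0,-0.015,-0.021,0,0,0,0],[0,-0.015,-0.021,0,0,0,0],[0,-0.015,-0.021,0,0,0,0],[0,-0.015,-0.021,0,0,0,0]])

```text
time: 40.75
position: [0.5288, -0.0846, 0.1273]
tcp_rot: [[-0.972, -0.234, -0.002], [-0.234, 0.972, 0.001], [0.002, 0.001, -1.0]]
force: [-0.2, -0.6, -4.4]
width: 0.508
```

>>> carry_out(motion=[[0,-0.015,-0.021,0,0,0,0],[0,-0.015,-0.021,0,0,0,0],[0,-0.015,-0.021,0,0,0,0],[0,-0.015,-0.021,0,0,0,0],[0,-0.009,-0.012,0,0,0,0],[0,0,0,0,0,0,0],[0,0,0,0,0,0,0],[0,0,0,0,0,0,0]])

```text
time: 41.75
position: [0.6165, -0.1652, 0.1251]
tcp_rot: [[-0.973, -0.232, -0.011], [-0.232, 0.973, 0.002], [0.011, 0.005, -1.0]]
force: [-0.5, 0.3, -4.8]
width: 0.503
```

Run:
```python
from loc import *
pic('side','pics/s23.png',(200,320,330,490),4);pic('wrist','pics/w23.png')
s=robot.observe();print(s['time'],s['position'],s['tcp_rot'],s['width'])
go(s,((.629,-.17,.055),193.5,6,0))
```

```text
41.85 [ 0.61664811 -0.1651189   0.12517944] [[-0.97264014 -0.23205022 -0.01112912]
 [-0.23208973  0.97269146  0.0023837 ]
 [ 0.01027206  0.00490144 -0.99993523]] 0.5091722844650747
[[0, -0.0019, -0.0013, 0.0117, 0, -0.1, 0], [0, -0.0019, -0.0013, 0.0117, 0.1, -0.1, 0], [0, -0.0019, -0.0013, 0.0117, 0, -0.1, 0], [0, -0.0019, -0.0013, 0.0117, 0.1, -0.1, 0], [0, -0.0019, -0.0013, 0.0116, 0, -0.1, 0], [0, -0.0018, -0.0013, 0.0117, 0.1, -0.1, -0.1]]
pad 2
```

View pics/w23.png

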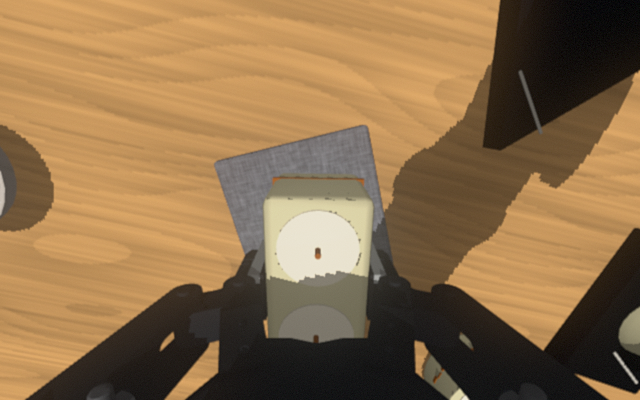

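>>> carry_out(motion=[[0,-0.0015,-0.001,0.0115,0,-0.1,0],[0,-0.0015,-0.001,0.0115,0.1,-0.1,0],[0,-0.0015,-0.001,0.0115,0,-0.1,0],[0,-0.0015,-0.001,0.0115,0.1,-0.1,0],[0,-0.0015,-0.001,0.0115,0,-0.1,0],[0,-0.0015,-0.001,0.009,0,-0.1,0],[0,0,0,0,0,0,0],[0,0,0,0,0,0,0]])

```text
time: 42.85
position: [0.6265, -0.1684, 0.0528]
tcp_rot: [[-0.973, -0.233, -0.001], [-0.233, 0.973, 0.002], [0.001, 0.002, -1.0]]
force: [-0.4, 0.4, -4.5]
width: 0.509
```

>>> carry_out(motion=[[0,0,0,0.003,0,0,0],[0,0,0,0.002,0,0,0],[0,0,0,0.001,0,0,0],[0,0,0,0,0,0,0],[0,0,0,0.001,0,0,0],[0,0,0,0,0,0,0],[0,0,0,0.0005,0,0,0],[0,0,0,0,0,0,0]])

```text
time: 43.85
position: [0.6271, -0.1685, 0.0462]
tcp_rot: [[-0.973, -0.233, 0.001], [-0.233, 0.973, 0.001], [-0.001, 0.001, -1.0]]
force: [0.5, 0.0, -3.7]
width: 0.513
```

>>> carry_out(motion=[[0,0,0,0.001,0,0,0],[0,0,0,0,0,0,0],[0,0,0,0.001,0,0,0],[0,0,0,0,0,0,0],[0,0,0,0.0005,0,0,0],[0,0,0,0,0,0,0],[0,0,0,0,0,0,0],[0,0,0,0,0,0,0]])

```text
time: 44.85
position: [0.6273, -0.1686, 0.0453]
tcp_rot: [[-0.973, -0.233, 0.002], [-0.233, 0.973, 0.001], [-0.002, 0.0, -1.0]]
force: [-2.3, 1.1, 0.7]
width: 0.509
```

>>> carry_out(motion=[[60,0,0,0,0,0,0],[80,0,0,0,0,0,0],[100,0,0,0,0,0,0],[100,0,0,0,0,0,0],[100,0,0,-0.04,0,0,0],[100,0,0,-0.05,0,0,0],[100,0,0,-0.05,0,0,0],[100,0,0,0,0,0,0]])

```text
time: 45.85
position: [0.628, -0.1688, 0.1892]
tcp_rot: [[-0.973, -0.233, 0.004], [-0.233, 0.973, 0.001], [-0.004, -0.0, -1.0]]
force: [0.4, 0.3, -0.9]
width: 0.997
```

Run:
```python
from loc import *
loc('block',(.627,-.169),.012,[13],'pics/w24.png')
s=loc('block',(.627,-.169),.012,[13],'pics/w24.png')
go(s,((.6,-.05,.22),183,4,100),((.655,.166,.19),173,7,100))
```

```text
block [ 0.6271 -0.1689 12.8446] 0.078
45.95 [ 0.6258 -0.1684  0.185 ] [-0.973 -0.233  0.002] -166.5 q7 109.9
block [ 0.6248 -0.1694 11.9489] 0.09
46.05 [ 0.6249 -0.1683  0.1832] [-0.972 -0.233  0.005] -166.5 q7 109.9
[[100, -0.0008, 0.0302, -0.0091, 0.1, -0.1, 2.6], [100, 0.0006, 0.0302, -0.0091, 0, -0.1, 2.6], [100, 0.0019, 0.0302, -0.0091, 0.1, -0.1, 2.6], [100, 0.0033, 0.0301, -0.0092, 0, 0, 2.7], [100, -0.0094, 0.0304, 0.0043, 0, 0, 1.4], [100, -0.0087, 0.0306, 0.0043, 0, 0, 1.4], [100, -0.008, 0.0308, 0.0043, 0, 0, 1.4], [100, -0.0072, 0.031, 0.0043, 0, 0, 1.4]]
[[100, -0.0064, 0.0312, 0.0043, 0, 0, 1.5], [100, -0.0056, 0.0314, 0.0043, 0, 0, 1.4], [100, -0.0049, 0.0315, 0.0043, 0, 0, 1.5]]
pad 5
```

View pics/w24.png

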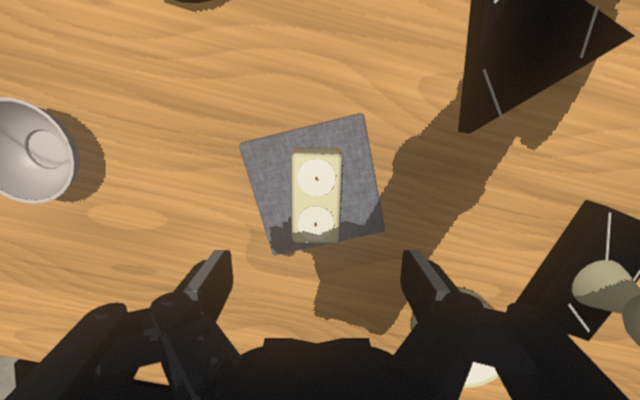

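The block is on the pad. Now the goblet.

>>> carry_out(motion=[[100,-0.001,0.03,-0.009,0.1,-0.1,2.6],[100,0.0005,0.03,-0.009,0,-0.1,2.6],[100,0.002,0.03,-0.009,0.1,-0.1,2.6],[100,0.0035,0.03,-0.009,0,0,2.7],[100,-0.0095,0.0305,0.0045,0,0,1.4],[100,-0.0085,0.0305,0.0045,0,0,1.4],[100,-0.008,0.031,0.0045,0,0,1.4],[100,-0.007,0.031,0.0045,0,0,1.4]])

```text
time: 47.05
position: [0.6267, 0.0755, 0.1875]
tcp_rot: [[-0.998, 0.061, -0.024], [0.061, 0.998, -0.0], [0.024, -0.002, -1.0]]
force: [-0.3, -0.1, -0.2]
width: 0.998
```

>>> carry_out(motion=[[100,-0.0065,0.031,0.0045,0,0,1.5],[100,-0.0055,0.0315,0.0045,0,0,1.4],[100,-0.003,0.018,0.003,0,0,1.5],[100,0,0,0,0,0,0],[100,0,0,0,0,0,0],[100,0,0,0,0,0,0],[100,0,0,0,0,0,0],[100,0,0,0,0,0,0]])

```text
time: 48.05
position: [0.6446, 0.1556, 0.165]
tcp_rot: [[-0.99, 0.138, -0.039], [0.138, 0.99, -0.005], [0.038, -0.01, -0.999]]
force: [0.7, -0.4, 0.2]
width: 1.001
```

Run:
```python
from loc import *
s=loc('goblet',(.6555,.166),.025,[None],'pics/w25.png');print(s['tcp_rot'])
C=cam('wrist',s)
m=getmask('wrist','plinth_triangle',np.array((.45,-.014)),C,.02)
if m is not None:
    ig=np.zeros((400,640),np.uint8); ig[300:]=1
    print(fit('plinth_triangle',[(C,m,ig)],(.45,-.014),0,[-14]))
m=getmask('wrist','plinth_oblong',np.array((.653,.162)),C,.02)
g=getmask('wrist','goblet',np.array((.655,.166)),C,.08)
if m is not None and g is not None:
    ig=cv2.dilate(g,np.ones((3,3),np.uint8)); ig[300:]=1;ig[245:,:235]=1;ig[245:,398:]=1
    print(fit('plinth_oblong',[(C,m,ig)],(.653,.162),0,[-7]))
go(s,((.6555,.166,.13),173,6,100))
```

```text
goblet [0.658  0.1635] 0.023
48.15 [0.6446 0.1558 0.1651] [-0.99   0.138  0.038] 172.1 q7 63.1
[[-0.98968968  0.13791706 -0.0386422 ]
 [ 0.13820466  0.99039177 -0.00485988]
 [ 0.03760066 -0.0101503  -0.99924129]]
(array([  0.4501263 ,  -0.0162871 , -14.29058812]), np.float64(0.008706215833164554))
(array([ 0.65285056,  0.1600336 , -7.07428428]), np.float64(0.030953885028426997))
[[100, -0.0018, 0.002, 0.0058, -0.1, -0.4, -0.2], [100, -0.0017, 0.002, 0.0058, -0.1, -0.4, -0.1], [100, -0.0017, 0.0019, 0.0058, -0.1, -0.3, -0.2], [100, -0.0017, 0.002, 0.0058, -0.1, -0.4, -0.1], [100, -0.0017, 0.0019, 0.0058, -0.1, -0.3, -0.2], [100, -0.0016, 0.0019, 0.0058, -0.1, -0.4, -0.1]]
pad 2
```

View pics/w25.png

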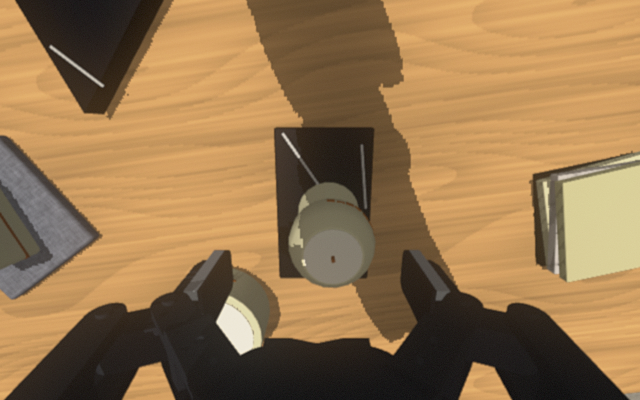

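>>> carry_out(motion=[[100,-0.002,0.0015,0.006,-0.1,-0.4,-0.1],[100,-0.002,0.0015,0.006,-0.1,-0.4,-0.1],[100,-0.002,0.0015,0.006,-0.1,-0.4,-0.1],[100,-0.002,0.0015,0.006,-0.1,-0.4,-0.1],[100,-0.001,0.0015,0.006,-0.1,-0.3,-0.1],[100,-0.001,0.001,0.004,0,-0.3,0],[100,0,0,0,0,0,0],[100,0,0,0,0,0,0]])

```text
time: 49.3
position: [0.6552, 0.1642, 0.1275]
tcp_rot: [[-0.992, 0.128, 0.002], [0.128, 0.992, -0.001], [-0.002, -0.001, -1.0]]
force: [1.1, 0.3, -0.3]
width: 1.005
```

Run:
```python
from loc import *
s=loc('goblet',(.657,.1645),.025,[None],'pics/w26.png');print(s['tcp_rot'])
go(s,((.657,.1645,.1),173,4,100))
```

```text
goblet [0.6584 0.1635] 0.025
49.4 [0.6552 0.1642 0.1276] [-0.992  0.128 -0.002] 172.7 q7 62.4
[[-9.91835023e-01  1.27508165e-01  2.22597267e-03]
 [ 1.27506372e-01  9.91837315e-01 -9.30222892e-04]
 [-2.32641377e-03 -6.38801945e-04 -9.99997090e-01]]
[[100, -0.0004, 0.0001, 0.0069, 0, 0, -0.1], [100, -0.0004, 0.0001, 0.0069, 0, 0, -0.1], [100, -0.0004, 0.0002, 0.0069, 0, 0.1, -0.1], [100, -0.0005, 0.0001, 0.0069, 0, 0, 0]]
pad 4
```

View pics/w26.png

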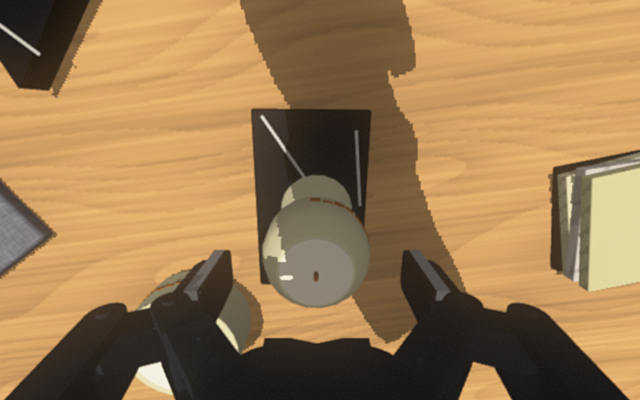

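>>> carry_out(motion=[[100,-0.001,0,0.007,0,0,0],[100,-0.001,0,0.007,0,0,0],[100,-0.001,0,0.007,0,0,0],[100,0,0,0.007,0,0,0],[0,0,0,0,0,0,0],[0,0,0,0,0,0,0],[0,0,0,0,0,0,0],[0,0,0,0,0,0,0]])

```text
time: 50.4
position: [0.6588, 0.1635, 0.0978]
tcp_rot: [[-0.992, 0.128, 0.003], [0.128, 0.992, -0.001], [-0.003, -0.001, -1.0]]
force: [0.6, 0.6, -1.9]
width: 0.68
```

Run:
```python
from loc import *
s=loc('goblet',(.657,.1645),.025,[None],'pics/w27.png');print(s['width'],s['force'],s['tcp_rot'][:,2])
go(s,((.657,.1645,.15),173,4,0),((.5,.05,.17),173,7,0),((.45,-.0155,.17),173,4,0))
```

```text
goblet [0.6585 0.1634] 0.021
50.5 [0.6588 0.1634 0.0978] [-0.992  0.128 -0.003] 172.6 q7 62.3
0.6775450573281473 [ 0.37877639 -0.38266887 -1.10784381] [ 0.00267616 -0.00108441 -0.99999583]
[[0, 0.0004, 0.0002, -0.0131, 0, 0, -0.1], [0, 0.0005, 0.0002, -0.013, 0, 0.1, -0.1], [0, 0.0004, 0.0002, -0.0131, 0, 0, -0.1], [0, 0.0005, 0.0002, -0.013, 0, 0.1, -0.1], [0, 0.0203, -0.019, -0.0028, 0, 0, 0], [0, 0.0203, -0.0189, -0.0028, 0, 0, 0], [0, 0.0203, -0.019, -0.0028, 0, 0, 0], [0, 0.0203, -0.0189, -0.0029, 0, 0, 0]]
[[0, 0.0203, -0.019, -0.0028, 0, 0, 0], [0, 0.0202, -0.0189, -0.0029, 0, 0, 0], [0, 0.0203, -0.019, -0.0028, 0, 0, 0], [0, 0.0104, -0.0178, 0, 0, 0, 0], [0, 0.0104, -0.0178, 0, 0, 0, 0], [0, 0.0104, -0.0177, 0, 0, 0, 0], [0, 0.0105, -0.0178, 0.0001, 0, 0, 0]]
pad 1
```

View pics/w27.png

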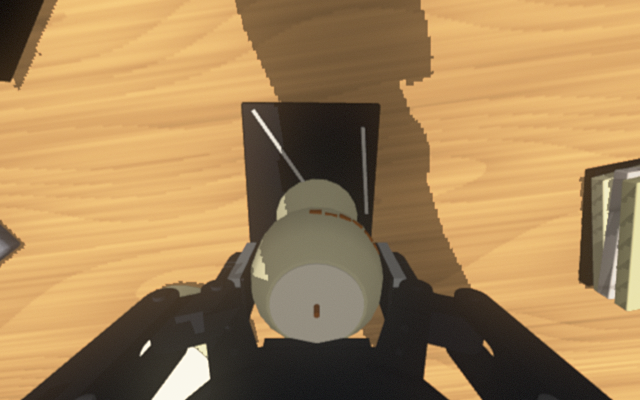

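>>> carry_out(motion=[[0,0,0,-0.005,0,0,0],[0,0,0,-0.015,0,0,0],[0,0,0,-0.016,0,0,0],[0,0,0,-0.016,0,0,0],[0,0.02,-0.019,-0.003,0,0,0],[0,0.02,-0.019,-0.003,0,0,0],[0,0.02,-0.019,-0.003,0,0,0],[0,0.02,-0.019,-0.003,0,0,0]])

```text
time: 51.5
position: [0.5689, 0.0988, 0.1699]
tcp_rot: [[-0.992, 0.126, 0.008], [0.126, 0.992, 0.001], [-0.007, 0.002, -1.0]]
force: [-0.8, -0.1, -3.6]
width: 0.683
```

>>> carry_out(motion=[[0,0.02,-0.019,-0.003,0,0,0],[0,0.02,-0.019,-0.003,0,0,0],[0,0.02,-0.019,-0.003,0,0,0],[0,0.0105,-0.018,0,0,0,0],[0,0.0105,-0.018,0,0,0,0],[0,0.008,-0.013,0,0,0,0],[0,0,0,0,0,0,0],[0,0,0,0,0,0,0]])

```text
time: 52.5
position: [0.4655, 0.0001, 0.1844]
tcp_rot: [[-0.992, 0.127, 0.018], [0.127, 0.992, 0.001], [-0.017, 0.004, -1.0]]
force: [0.2, 0.5, -2.9]
width: 0.678
```

Run:
```python
from loc import *
s=robot.observe();print(s['time'],s['position'],s['tcp_rot'],s['width'])
go(s,((.4505,-.0155,.115),173,6,0))
```

```text
52.5 [4.65518980e-01 6.77151292e-05 1.84403378e-01] [[-0.99168836  0.12745474  0.01759215]
 [ 0.12749973  0.99183754  0.00145553]
 [-0.01726304  0.00368643 -0.99984419]] 0.6784171813010227
[[0, 0.0024, -0.0029, 0.0115, 0, 0.2, -0.1], [0, 0.0023, -0.0029, 0.0115, 0, 0.2, 0], [0, 0.0023, -0.0029, 0.0115, 0.1, 0.1, -0.1], [0, 0.0022, -0.0029, 0.0116, 0, 0.2, 0], [0, 0.0022, -0.003, 0.0116, 0.1, 0.1, -0.1], [0, 0.0022, -0.0029, 0.0115, 0, 0.2, 0]]
pad 2
```

>>> carry_out(motion=[[0,0.002,-0.003,0.012,0,0.2,0],[0,0.002,-0.003,0.012,0,0.2,0],[0,0.002,-0.003,0.012,0,0.2,0],[0,0.002,-0.003,0.012,0,0.2,0],[0,0.002,-0.003,0.012,0,0.1,0],[0,0.002,-0.003,0.011,0,0.1,0],[0,0,0,0,0,0,0],[0,0,0,0,0,0,0]])

```text
time: 53.5
position: [0.4516, -0.0158, 0.1068]
tcp_rot: [[-0.992, 0.125, -0.003], [0.125, 0.992, 0.005], [0.003, 0.004, -1.0]]
force: [-0.6, 0.4, -3.0]
width: 0.679
```

Run:
```python
from loc import *
pic('side','pics/s28.png',(200,290,260,380),5);pic('scene','pics/sc28.png',(130,230,230,350),5);pic('wrist','pics/w28.png')
s=robot.observe();print(s['time'],s['position'],s['tcp_rot'])
C=cam('wrist',s)
m=getmask('wrist','plinth_triangle',np.array((.45,-.0155)),C,.02)
g=getmask('wrist','goblet',np.array((.45,-.016)),C,.1)
if m is not None and g is not None:
    ig=cv2.dilate(g,np.ones((3,3),np.uint8)); ig[300:]=1;ig[230:,:260]=1;ig[230:,378:]=1
    print(fit('plinth_triangle',[(C,m,ig)],(.45,-.0155),0,[-14]))
go(s,((.4505,-.0155,.1),173,4,0))
```

```text
53.65 [ 0.4517131  -0.01573204  0.10708201] [[-0.99213873  0.12512234 -0.00226949]
 [ 0.12511094  0.99213202  0.00461514]
 [ 0.00282909  0.00429492 -0.99998677]]
(array([  0.45094684,  -0.01662582, -14.40225683]), np.float64(0.014471497017698232))
[[0, 0.0003, 0, 0.0018, 0.1, 0, 0], [0, 0.0003, 0, 0.0018, 0, -0.1, -0.1], [0, 0.0003, 0, 0.0017, 0.1, 0, 0], [0, 0.0003, 0.0001, 0.0018, 0, -0.1, -0.1]]
pad 4
```

View pics/s28.png

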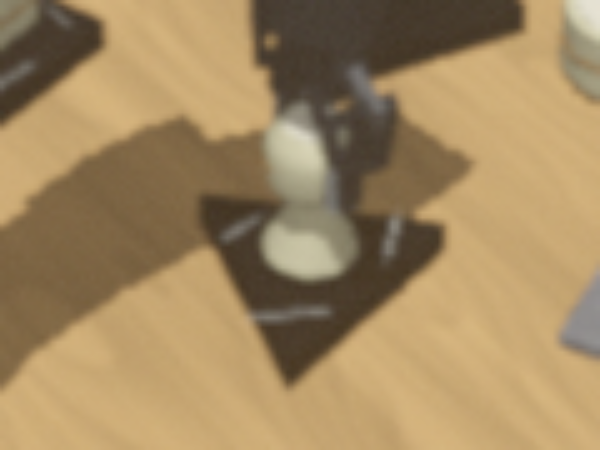

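View pics/w28.png

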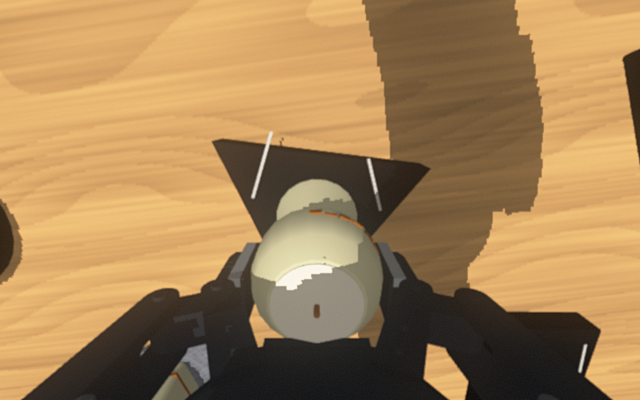

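Right above the triangle's centre. Lower about 9 mm.

>>> carry_out(motion=[[0,0,0,0.003,0,0,0],[0,0,0,0.003,0,0,0],[0,0,0,0.001,0,0,0],[0,0,0,0,0,0,0],[0,0,0,0.001,0,0,0],[0,0,0,0,0,0,0],[0,0,0,0.001,0,0,0],[0,0,0,0,0,0,0]])

```text
time: 54.75
position: [0.452, -0.0156, 0.0978]
tcp_rot: [[-0.992, 0.125, -0.001], [0.125, 0.992, 0.005], [0.002, 0.004, -1.0]]
force: [-0.5, -1.2, -3.5]
width: 0.675
```

>>> carry_out(motion=[[0,0,0,0.001,0,0,0],[0,0,0,0,0,0,0],[0,0,0,0.0005,0,0,0],[0,0,0,0,0,0,0],[0,0,0,0,0,0,0],[0,0,0,0,0,0,0],[0,0,0,0,0,0,0],[0,0,0,0,0,0,0]])

```text
time: 55.75
position: [0.4522, -0.0155, 0.0977]
tcp_rot: [[-0.992, 0.125, 0.0], [0.125, 0.992, 0.004], [0.001, 0.004, -1.0]]
force: [-1.1, -0.2, 2.0]
width: 0.678
```

Contact. Release and rise, then go back to the block on the pad.

>>> carry_out(motion=[[75,0,0,0,0,0,0],[90,0,0,0,0,0,0],[100,0,0,0,0,0,0],[100,0,0,0,0,0,0],[100,0,0,-0.03,0,0,0],[100,0,0,-0.04,0,0,0],[100,0,0,-0.03,0,0,0],[100,0,0,0,0,0,0]])

```text
time: 56.75
position: [0.4526, -0.0159, 0.2003]
tcp_rot: [[-0.992, 0.125, 0.0], [0.125, 0.992, 0.005], [0.0, 0.005, -1.0]]
force: [-0.2, 0.5, -0.6]
width: 1.003
```

Run:
```python
from loc import *
loc('goblet',(.452,-.0155),.025,[None],'pics/w29.png')
s=loc('goblet',(.452,-.0155),.025,[None],'pics/w29.png')
go(s,((.627,-.169,.14),193.5,10,100))
```

```text
goblet [ 0.4518 -0.0149] 0.032
56.85 [ 0.4514 -0.0159  0.1983] [-0.992  0.125  0.004] 172.8 q7 79.0
goblet [ 0.4512 -0.0147] 0.027
56.95 [ 0.4509 -0.0159  0.1975] [-0.992  0.125  0.006] 172.8 q7 79.0
[[100, -0.0194, -0.013, 0.0056, 0, 0, -2.1], [100, -0.0189, -0.0137, 0.0056, 0, 0, -2.1], [100, -0.0184, -0.0144, 0.0056, 0, 0, -2.1], [100, -0.0179, -0.0151, 0.0056, 0, 0, -2.1], [100, -0.0173, -0.0157, 0.0056, 0.1, 0, -2], [100, -0.0167, -0.0163, 0.0056, 0, -0.1, -2.1], [100, -0.0161, -0.0169, 0.0056, 0.1, 0, -2], [100, -0.0155, -0.0175, 0.0056, 0, -0.1, -2.1]]
[[100, -0.0149, -0.018, 0.0057, 0.1, 0, -2], [100, -0.0143, -0.0185, 0.0057, 0, -0.1, -2.1]]
pad 6
```

View pics/w29.png

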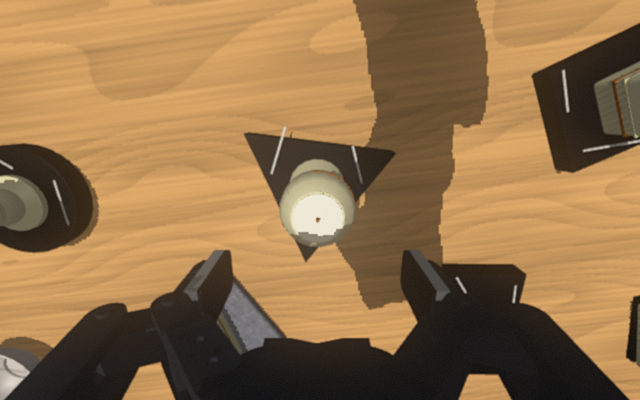

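>>> carry_out(motion=[[100,-0.0195,-0.013,0,0,0,-2.1],[100,-0.019,-0.0135,0,0,0,-2.1],[100,-0.0185,-0.0145,0.007,0,0,-2.1],[100,-0.018,-0.015,0.007,0,0,-2.1],[100,-0.0175,-0.0155,0.007,0,0,-2.1],[100,-0.0165,-0.0165,0.007,0,0,-2.1],[100,-0.016,-0.017,0.007,0,0,-2],[100,-0.0155,-0.0175,0.007,0,0,-2]])

```text
time: 57.95
position: [0.5913, -0.1385, 0.1411]
tcp_rot: [[-0.984, -0.177, -0.024], [-0.177, 0.984, 0.008], [0.022, 0.012, -1.0]]
force: [-0.5, -0.2, 0.8]
width: 0.997
```

>>> carry_out(motion=[[100,-0.015,-0.018,0.006,0,0,-2],[100,-0.012,-0.014,0.005,0,0,-2],[100,0,0,0,0,0,0],[100,0,0,0,0,0,0],[100,0,0,0,0,0,0],[100,0,0,0,0,0,0],[100,0,0,0,0,0,0],[100,0,0,0,0,0,0]])

```text
time: 58.95
position: [0.6212, -0.1639, 0.1223]
tcp_rot: [[-0.968, -0.247, -0.034], [-0.247, 0.969, 0.011], [0.03, 0.019, -0.999]]
force: [-0.6, 0.3, 0.5]
width: 1.001
```

Run:
```python
from loc import *
s=loc('block',(.627,-.169),.012,[13],'pics/w30.png')
go(s,((.627,-.169,.08),193.3,6,100))
```

```text
block [ 0.6261 -0.1689 11.9375] 0.07
59.05 [ 0.6213 -0.1639  0.1222] [-0.968 -0.247  0.03 ] -165.7 q7 110.2
[[100, -0.0009, -0.0012, 0.007, 0.2, -0.3, 0.2], [100, -0.0009, -0.0012, 0.007, 0.2, -0.3, 0.2], [100, -0.0009, -0.0011, 0.007, 0.2, -0.3, 0.2], [100, -0.0008, -0.0011, 0.007, 0.2, -0.3, 0.1], [100, -0.0008, -0.0011, 0.007, 0.1, -0.3, 0.2], [100, -0.0008, -0.0011, 0.0071, 0.2, -0.2, 0.1]]
pad 2
```

View pics/w30.png

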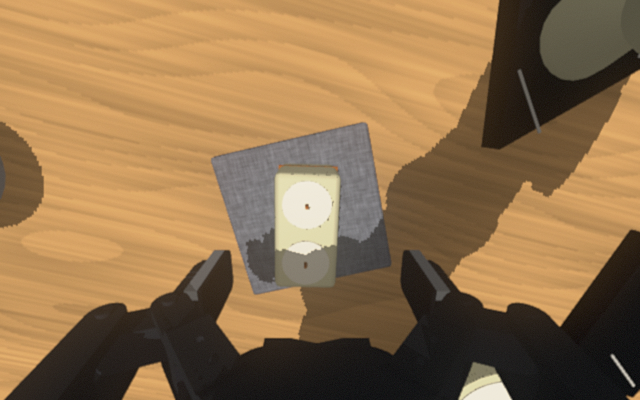

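>>> carry_out(motion=[[100,-0.001,-0.001,0.007,0.2,-0.3,0.2],[100,-0.001,-0.001,0.007,0.2,-0.3,0.2],[100,-0.001,-0.001,0.007,0.2,-0.3,0.2],[100,-0.001,-0.001,0.007,0.2,-0.3,0.1],[100,-0.001,-0.001,0.007,0.1,-0.3,0.1],[100,-0.001,-0.001,0.007,0.1,-0.2,0.1],[100,0,0,0,0,0,0],[100,0,0,0,0,0,0]])

```text
time: 60.05
position: [0.6278, -0.1684, 0.0762]
tcp_rot: [[-0.973, -0.23, 0.0], [-0.23, 0.973, 0.001], [-0.0, 0.001, -1.0]]
force: [0.3, 0.4, -0.2]
width: 1.001
```

Run:
```python
from loc import *
s=loc('block',(.627,-.169),.012,[13],'pics/w31.png')
go(s,((.627,-.169,.046),193.3,4,100))
```

```text
block [ 0.6274 -0.1685 12.8969] 0.076
60.15 [ 0.6278 -0.1685  0.0763] [-0.973 -0.23  -0.   ] -166.7 q7 108.7
[[100, 0.0002, -0.0001, 0.0076, 0, 0, 0], [100, 0.0002, -0.0001, 0.0076, 0, 0, 0], [100, 0.0002, -0.0001, 0.0076, 0, 0, 0], [100, 0.0003, -0.0001, 0.0075, 0.1, 0, 0]]
pad 4
```

View pics/w31.png

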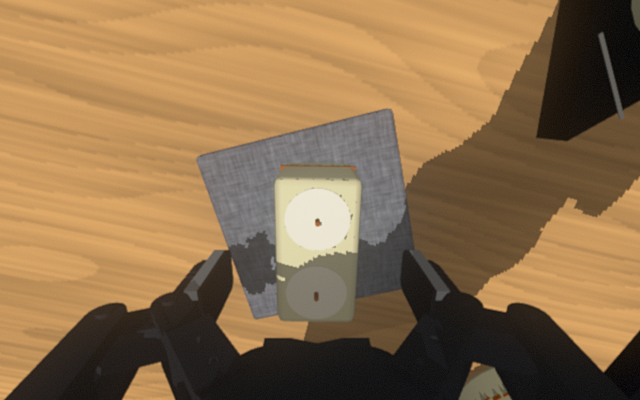

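>>> carry_out(motion=[[100,0,0,0.008,0,0,0],[100,0,0,0.008,0,0,0],[100,0,0,0.008,0,0,0],[100,0,0,0.006,0,0,0],[0,0,0,0,0,0,0],[0,0,0,0,0,0,0],[0,0,0,0,0,0,0],[0,0,0,0,0,0,0]])

```text
time: 61.15
position: [0.6279, -0.1685, 0.0443]
tcp_rot: [[-0.973, -0.23, 0.001], [-0.23, 0.973, 0.001], [-0.001, 0.001, -1.0]]
force: [-0.0, 0.0, -3.0]
width: 0.506
```

Run:
```python
from loc import *
s=loc('block',(.627,-.169),.012,[13],'pics/w32.png');print(s['width'],s['force'])
go(s,((.627,-.169,.12),193.3,4,0),((.6,-.02,.14),183,5,0),((.653,.161,.14),172.7,7,0))
```

```text
block [ 0.6279 -0.1686 12.3233] 0.051
61.25 [ 0.6279 -0.1686  0.0443] [-0.973 -0.23  -0.001] -166.7 q7 108.2
0.5090390825343633 [-0.08929046 -0.30319742 -1.37452078]
[[0, 0.0002, 0, -0.0189, 0, 0, 0], [0, 0.0002, -0.0001, -0.0189, 0, 0, 0], [0, 0.0003, 0, -0.019, 0, 0, 0], [0, 0.0002, -0.0001, -0.0189, 0, 0, 0], [0, -0.0016, 0.0302, -0.004, 0, 0, 2.1], [0, -0.0005, 0.0303, -0.004, 0, 0, 2.1], [0, 0.0006, 0.0303, -0.004, 0, 0, 2], [0, 0.0017, 0.0303, -0.004, 0, 0, 2.1]]
[[0, 0.0027, 0.0301, -0.0039, 0, 0, 2], [0, -0.0089, 0.0254, 0, 0, 0, 1.5], [0, -0.0083, 0.0257, 0, 0, 0, 1.5], [0, -0.0076, 0.0259, 0, 0, 0, 1.5], [0, -0.0069, 0.026, 0, 0, 0, 1.5], [0, -0.0062, 0.0262, 0.0001, 0, 0, 1.4], [0, -0.0056, 0.0264, 0, 0, 0, 1.5], [0, -0.0048, 0.0265, 0.0001, 0, 0, 1.4]]
```

>>> carry_out(motion=[[0,0,0,-0.007,0,0,0],[0,0,0,-0.022,0,0,0],[0,0,0,-0.023,0,0,0],[0,0,0,-0.023,0,0,0],[0,-0.0015,0.03,-0.004,0,0,2.1],[0,-0.0005,0.03,-0.004,0,0,2.1],[0,0.0005,0.03,-0.004,0,0,2],[0,0.0015,0.03,-0.004,0,0,2]])

```text
time: 62.25
position: [0.6029, -0.0504, 0.1374]
tcp_rot: [[-0.997, -0.079, -0.007], [-0.079, 0.997, 0.001], [0.007, 0.002, -1.0]]
force: [0.7, -0.3, -4.2]
width: 0.506
```

>>> carry_out(motion=[[0,0.0025,0.03,-0.004,0,0,2],[0,-0.009,0.0255,0,0,0,1.5],[0,-0.0085,0.0255,0,0,0,1.5],[0,-0.0075,0.026,0,0,0,1.5],[0,-0.007,0.026,0,0,0,1.5],[0,-0.006,0.026,0,0,0,1.4],[0,-0.0055,0.0265,0,0,0,1.5],[0,-0.003,0.015,0,0,0,1]])

```text
time: 63.25
position: [0.6464, 0.1574, 0.1423]
tcp_rot: [[-0.991, 0.132, -0.014], [0.132, 0.991, 0.002], [0.014, 0.0, -1.0]]
force: [-1.2, -0.3, -4.5]
width: 0.505
```

>>> carry_out(motion=[[0,0,0,0,0,0,0],[0,0,0,0,0,0,0],[0,0,0,0,0,0,0],[0,0,0,0,0,0,0],[0,0,0,0,0,0,0],[0,0,0,0,0,0,0],[0,0,0,0,0,0,0],[0,0,0,0,0,0,0]])

```text
time: 64.25
position: [0.6458, 0.1532, 0.1422]
tcp_rot: [[-0.991, 0.135, -0.015], [0.135, 0.991, -0.0], [0.015, -0.002, -1.0]]
force: [0.1, -0.4, -4.9]
width: 0.505
```

```bash
cat > ob.py <<'E'
from loc import *
def ob(fn):
    pic('wrist',fn);s=robot.observe();print(s['time'],s['position'],s['tcp_rot'],s['width'])
    C=cam('wrist',s)
    m=getmask('wrist','plinth_oblong',np.array((.653,.161)),C,.02)
    g=getmask('wrist','block',np.array((.653,.161)),C,.1,.1)
    if m is not None and g is not None:
        ig=cv2.dilate(g,np.ones((3,3),np.uint8)); ig[300:]=1;ig[230:,:260]=1;ig[230:,378:]=1
        print(fit('plinth_oblong',[(C,m,ig)],(.653,.161),0,[-7]))
    return s
E
python3 - <<'E'
from ob import *
s=ob('pics/w33.png')
go(s,((.653,.161,.075),172.7,6,0))
E
```

```text
64.3 [0.64580964 0.15321644 0.142188  ] [[-9.90791905e-01  1.34536835e-01 -1.52065975e-02]
 [ 1.34559667e-01  9.90905375e-01 -4.83781093e-04]
 [ 1.50032128e-02 -2.52552109e-03 -9.99884256e-01]] 0.5074440531752616
(array([ 0.65335812,  0.15842365, -8.23805109]), np.float64(0.03843669250645998))
[[0, -0.0012, 0.0015, 0.0112, 0, -0.1, -0.1], [0, -0.0012, 0.0015, 0.0112, 0, -0.2, -0.1], [0, -0.0011, 0.0015, 0.0112, 0, -0.1, -0.1], [0, -0.0011, 0.0014, 0.0112, 0, -0.2, 0], [0, -0.0011, 0.0015, 0.0112, -0.1, -0.1, -0.1], [0, -0.001, 0.0014, 0.0111, 0, -0.2, 0]]
pad 2
```

View pics/w33.png

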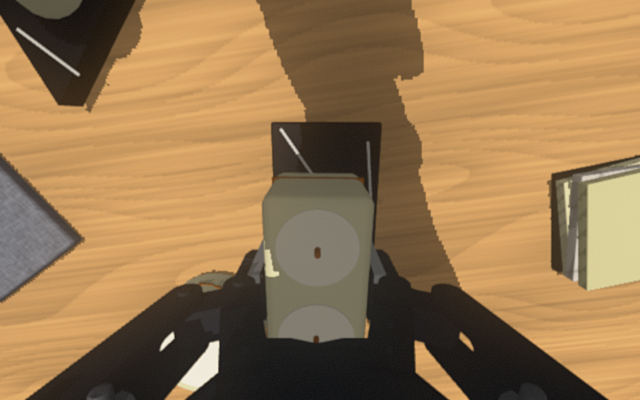

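>>> carry_out(motion=[[0,-0.001,0.001,0.011,0,-0.1,0],[0,-0.001,0.001,0.011,0,-0.2,0],[0,-0.001,0.001,0.011,0,-0.1,0],[0,-0.001,0.001,0.011,0,-0.2,0],[0,-0.001,0.001,0.011,0,-0.1,0],[0,-0.001,0.001,0.011,0,-0.1,0],[0,0,0,0,0,0,0],[0,0,0,0,0,0,0]])

```text
time: 65.4
position: [0.6518, 0.1589, 0.0699]
tcp_rot: [[-0.991, 0.134, -0.002], [0.134, 0.991, -0.003], [0.002, -0.003, -1.0]]
force: [0.6, 0.3, -3.7]
width: 0.511
```

Run:
```python
from ob import *
pic('side','pics/s34.png',(150,240,280,420),4.5)
s=ob('pics/w34.png')
go(s,((.653,.1605,.06),172.7,4,0))
```

```text
65.5 [0.65178969 0.15883091 0.07009374] [[-0.99096166  0.13412494 -0.00234333]
 [ 0.13413129  0.9909596  -0.00280465]
 [ 0.00194597 -0.00309361 -0.99999332]] 0.510449469727515
(array([ 0.65333136,  0.15925365, -8.14908108]), np.float64(0.07217058501913609))
[[0, -0.0002, 0.0005, 0.0025, 0, 0, -0.1], [0, -0.0003, 0.0004, 0.0025, -0.1, 0, -0.1], [0, -0.0002, 0.0005, 0.0025, 0, -0.1, -0.1], [0, -0.0003, 0.0004, 0.0026, -0.1, 0, -0.1]]
pad 4
```

View pics/w34.png

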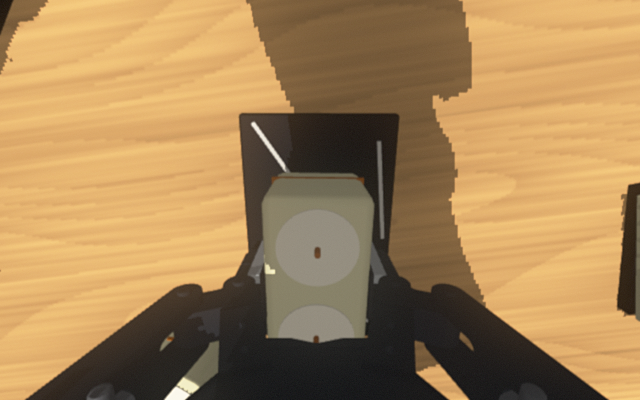

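View pics/s34.png

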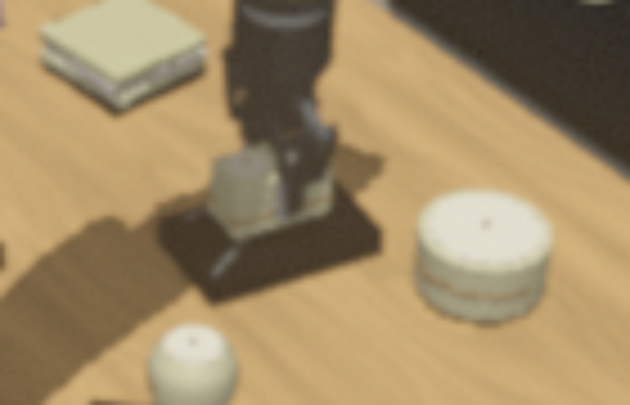

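Well placed. Lower about 12.5 mm to contact.

>>> carry_out(motion=[[0,-0.0005,0.0005,0.004,0,0,0],[0,-0.0005,0.0005,0.004,0,0,0],[0,0,0,0.002,0,0,0],[0,0,0,0,0,0,0],[0,0,0,0.001,0,0,0],[0,0,0,0,0,0,0],[0,0,0,0.001,0,0,0],[0,0,0,0,0,0,0]])

```text
time: 66.6
position: [0.6533, 0.1597, 0.058]
tcp_rot: [[-0.991, 0.134, -0.001], [0.134, 0.991, -0.002], [0.001, -0.003, -1.0]]
force: [-0.2, -0.0, -3.7]
width: 0.509
```

>>> carry_out(motion=[[0,0,0,0.001,0,0,0],[0,0,0,0,0,0,0],[0,0,0,0.001,0,0,0],[0,0,0,0,0,0,0],[0,0,0,0,0,0,0],[0,0,0,0,0,0,0],[0,0,0,0,0,0,0],[0,0,0,0,0,0,0]])

```text
time: 67.6
position: [0.6536, 0.1598, 0.0573]
tcp_rot: [[-0.991, 0.134, -0.0], [0.134, 0.991, -0.002], [-0.0, -0.002, -1.0]]
force: [-1.2, -0.4, -1.7]
width: 0.509
```

>>> carry_out(motion=[[0,0,0,0.0005,0,0,0],[0,0,0,0,0,0,0],[60,0,0,0,0,0,0],[80,0,0,0,0,0,0],[100,0,0,0,0,0,0],[100,0,0,0,0,0,0],[100,0,0,-0.04,0,0,0],[100,0,0,-0.05,0,0,0]])

```text
time: 68.6
position: [0.6523, 0.1597, 0.1452]
tcp_rot: [[-0.991, 0.134, -0.005], [0.134, 0.991, -0.004], [0.005, -0.004, -1.0]]
force: [1.2, -0.0, 0.2]
width: 1.002
```

>>> carry_out(motion=[[100,0,0,-0.05,0,0,0],[100,0,0,-0.05,0,0,0],[100,0.02,0,-0.03,0,0,0],[100,0.03,0,0,0,0,0],[100,0.03,0,0,0,0,0],[100,0.02,0,0,0,0,0],[100,0,0,0,0,0,0],[100,0,0,0,0,0,0]])

```text
time: 69.6
position: [0.5533, 0.174, 0.2856]
tcp_rot: [[-0.991, 0.135, 0.006], [0.135, 0.991, -0.0], [-0.006, 0.0, -1.0]]
force: [0.4, 0.2, 0.2]
width: 0.996
```

Run:
```python
from loc import *
np.set_printoptions(precision=4,suppress=True)
pic('scene','pics/scF.png',(130,300,140,440),2.5);pic('side','pics/sF.png',(130,350,220,540),2.4);pic('wrist','pics/wF.png')
s=robot.observe();print(s['position'],s['force'],s['time'])
P={'plinth_round':('candlestick',(.428,-.331),[None],[None]),'plinth_triangle':('goblet',(.451,-.016),[-14],[None]),'plinth_square':('jar',(.4,.289),[19],[19]),'plinth_oblong':('block',(.653,.16),[-7.5],[-7.5]),'candle_bowl':(None,(.757,.035),[None],None)}
zc={'jar':.06,'block':.05,'candlestick':.09,'goblet':.08,'candle_bowl':.03}
for c in('wrist','scene','side'):
    C=cam(c,s)
    for o,(pc,xy,y1,y2) in P.items():
        m=getmask(c,o,np.array(xy),C,zc.get(o,.015),.06); g=getmask(c,pc,np.array(xy),C,zc[pc],.08) if pc else None
        ig=np.zeros((400,640),np.uint8)
        if c=='wrist': ig[320:]=1;ig[240:,:240]=1;ig[240:,395:]=1
        r=[]
        if m is not None: r.append(fit(o,[(C,m,ig|(cv2.dilate(g,np.ones((3,3),np.uint8)) if g is not None else 0))],xy,0,y1))
        if g is not None: r.append(fit(pc,[(C,g,ig)],xy,.025,y2))
        print(c,o,pc,r)
```

```text
[0.5534 0.174  0.2852] [ 0.8187  0.0021 -0.4405] 69.75
wrist plinth_round candlestick []
wrist plinth_triangle goblet [(array([  0.45  ,  -0.0167, -14.2775]), np.float64(0.03583061889250816)), (array([ 0.4504, -0.0158]), np.float64(0.03325123152709364))]
wrist plinth_square jar [(array([ 0.4008,  0.2871, 18.6821]), np.float64(0.020979020979020935)), (array([ 0.3991,  0.2928, 19.1101]), np.float64(0.04504257072232898))]
wrist plinth_oblong block [(array([ 0.6543,  0.159 , -8.1147]), np.float64(0.4069365976145637))]
wrist candle_bowl None [(array([0.7631, 0.033 ]), np.float64(0.005102040816326481))]
scene plinth_round candlestick [(array([ 0.4248, -0.3357]), np.float64(0.08830548926014314)), (array([ 0.4317, -0.3291]), np.float64(0.0714285714285714))]
scene plinth_triangle goblet [(array([  0.4496,  -0.0182, -14.014 ]), np.float64(0.0612612612612613)), (array([ 0.4497, -0.0169]), np.float64(0.1097560975609756))]
scene plinth_square jar [(array([ 0.3999,  0.2836, 17.3074]), np.float64(0.09317803660565727)), (array([ 0.396 ,  0.2898, 15.1522]), np.float64(0.09532710280373835))]
scene pli
[... 208 characters left out ...]
 np.float64(0.14129520605550883))]
side plinth_round candlestick [(array([ 0.4279, -0.329 ]), np.float64(0.04875518672199175)), (array([ 0.4266, -0.3311]), np.float64(0.07459867799811137))]
side plinth_triangle goblet [(array([  0.45  ,  -0.0148, -14.1174]), np.float64(0.05959475566150174)), (array([ 0.4467, -0.0146]), np.float64(0.14473684210526316))]
side plinth_square jar [(array([ 0.3953,  0.2851, 24.0665]), np.float64(0.36793422404933196))]
side plinth_oblong block [(array([ 0.6513,  0.1626, -4.1449]), np.float64(0.12480252764612954)), (array([ 0.6526,  0.1616, -1.9028]), np.float64(0.17367458866544794))]
side candle_bowl None [(array([0.7604, 0.0445]), np.float64(0.15651135005973715))]
```

View pics/scF.png

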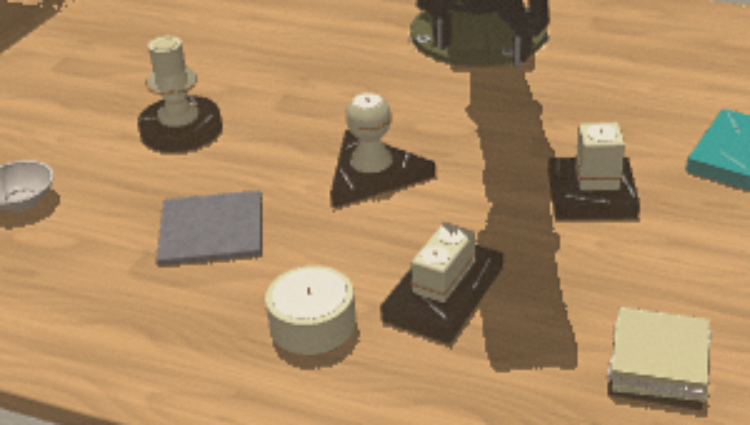

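View pics/sF.png

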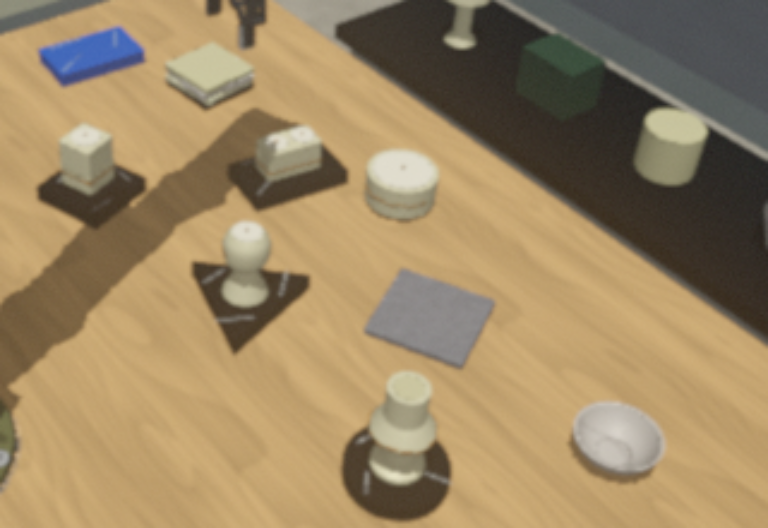

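View pics/wF.png

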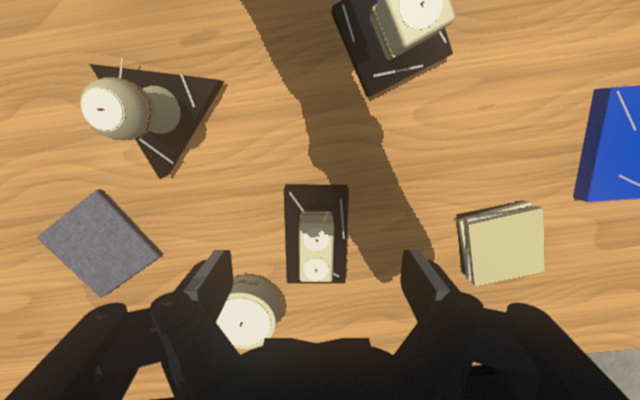

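All four pieces are upright on their own plinths, and the worst fitted offset is about 10 mm against the 15 mm limit. The pad is empty and the arm is clear, so I'm handing in.

```bash
python3 -c "
from plant import robot
print(robot.observe()['time']); print(robot.close_job())"
```

```text
71.1
the job is handed in; nothing more can be done
None
```

All four pieces stand upright and released on their own plinths, and I handed the job in at 71.1 s of the 141 s allowed. I moved the candlestick to the pad, the jar to the square and the candlestick to the round plinth. Then the block went to the pad, the goblet to the triangle and the block to the oblong plinth. Each piece was lowered until its weight came off, then released.

**Position checks:** the final camera fits, each piece against its plinth's centre, gave these offsets:

| Piece | Offset from plinth centre | Note |
|---|---|---|
| Goblet | about 1 to 3 mm | |
| Block | about 2 to 4 mm | within about 4° of lengthwise in the scene and side views |
| Jar | about 6 to 7 mm | |
| Candlestick | 1 to 2 mm (wrist, just after placing), 2.5 mm (side), about 10 mm (scene) | the views disagree |

The limit is 15 mm, so all are inside it; I take the candlestick's larger scene figure as fitting noise.

**Other checks:** the pad is empty and the arm is clear. The bowl's start and end positions agree within about 2 mm in the scene and side views.

**Failed checks:** some final fits failed or were too poor to use:
- The wrist camera gave none for the candlestick and round plinth.
- The wrist camera gave only one poor fit on the oblong plinth.
- The side camera gave only one poor fit on the square plinth.

For those I relied on the other cameras.

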